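# Balance the suspect silver bar and mark the point

## Robot

A 7-joint arm with a two-finger parallel gripper is mounted at the origin on the work surface. World frame = base frame: x ahead of the robot, y to its left, z up, the work surface at z = 0. Lengths are in m, angles in rad, forces in N, time in s.
With the tool pointing down it reaches from about 0.425 to 0.875 m from the base axis. Payload 4.7 kg.
Tool frame: the origin (TCP) lies between the finger pads; the fingertips stand ctrl.tip_reach ahead of it and the grasp point (between the pads) lies 5 mm behind it (ctrl.tip_reach is the distance from the TCP to the fingertips, in m); z points along the fingers, y is the direction in which the jaws open and shut (so a half turn about z gives the same grasp; the last joint's range is limited). The gripper opens to 87 mm and grips with 3 to 60 N. Pads are 19 mm wide; open, the fingers measure 117 mm over their backs; the gripper's body (75 mm by 190 mm) begins 51 mm behind the grasp point.
Start: joints at [1.197, 0.321, -0.07, 1.45, 0.023, 1.371, -0.057], TCP at [0.246, -0.602, 0.211] pointing down, gripper open.
Joint ranges: [-2.86, 2.86], [-0.3, 2.09], [-1.38, 1.24], [0.06, 2.45], [-1.56, 4.7], [0.09, 2.05], [-2.69, 2.69]. Speed limits (rad/s): [2.57, 2.57, 3.14, 3.14, 3.14, 3.14, 3.14].

## Interface

Orientations are given as a rotation vector (axis times angle).
In Python, from bench import ctrl gives the robot as it stands.
- The arm moves only by the shell command python3 -m handwheel 'ROWS' [FORCE]. ROWS is JSON, a list of rows, each a list of 7 numbers: the shift along the tool's x, y, z in mm, then the turn, a rotation vector about the tool's x, y, z in rad, then the gripper's target within -1 to 1 (shut at 1, half-way at 0, fully open at -1). In form: [[dx, dy, dz, ax, ay, az, grip], ...]. A call has 1 to 12 rows; each row is the pose to reach, as a shift and turn from the pose commanded when the call began, along the tool's axes at that moment; what a row does not reach only later rows make up. A row lasts 1/8 s, in which the tool goes at most 62.5 mm and 10.7 degrees, less where a joint would pass 70% of its speed; a pose out of reach is approached as far as the arm can. A call with a gripper value outside its range is refused whole. The fingers move at their own pace and stop on an object; FORCE is the grip in N (left out, the last holds). Time passes only in rows, so rows that repeat a pose let the fingers close. It gives the time, the measured TCP pose, the force and the opening at its end, in the units of the state.
- ctrl.get_state(): the state, without advancing time (a new reading comes with each control period).
- ctrl.get_image(name): name is "scene" or "top" or "wrist"; returns the picture (420x560x3 uint8, red, green, blue); there is no depth.
- ctrl.camera_model(name): a dict with "mtx" (3x3 intrinsics, pixels), "xyz" and "orientation" of the camera in the world. Camera axes: x right, y up, looking along -z (the intrinsics and any distortion apply to the point x, -y, -z); pixel columns grow to the right and rows downward; lengths in m; the calibration is good to about 2 mm. A picture is of the moment at which its call begins: read the wrist's pose just before it. camera_model takes no time and is no camera call; for the wrist camera it gives the pose at the moment of the call.
- ctrl.close_job(): hands the job in, once; it reports no verdict.
The state is a dict: "time": time; "joint_positions": joint angles; "qd": joint speeds; "joint_torque": joint torques, N m; "position": TCP position; "tool_rot": TCP orientation; "ft_force": force on the tool from outside, world axes, zero at the start; "torque": the same for the moment, N m; "grip_width": opening from 0.0 (shut) to 1.0 (fully open).
Only numpy, scipy, OpenCV 4.12 (cv2) and the standard library are available. Lean on these libraries where they do the work, as an engineer would, in place of code of your own. Each camera call takes 0.05 s, during which the arm holds its last target.

## Task

Find the balance point of the suspect silver bar: slide it along its stand, always resting on the knife edge and never pressed hard onto it, until it stays level by itself on the knife edge when let go. Then set the red saddle astride the bar directly over the knife edge to mark that point, and leave bar and saddle there, level and untouched, with the other things on the table undisturbed.

Things in the scene. Friction and masses are not known exactly. Their poses are not given: they have to be found in the camera images.
- stand: Fixed steel balance stand, base 80 x 170 x 12 mm. Origin under the centre of the base; z up, y along its long side, which is also the bar's length. A knife edge crosses its middle along x, and a fork near each end (y = +60 and -60 mm) stops the bar from tipping by more than about 0.07 rad either way.
- knife (a point): Centre of the knife edge's crest, 60 mm above the table; axes as the stand's. The crest is flat, 7 mm wide in y and 34 mm long in x.
- fork (a point): Middle of the rubber floor of the +y fork, 56 mm above the table (4 mm below the crest); the -y fork is its mirror image. Forks are 8 mm long in y. Their cheeks (outside faces 35 mm apart in x, tops 68 mm above the table) stand 2.5 mm clear of each side of the bar.
- bar: Silvery bar 22 (x) x 240 (y) x 10 (z) mm, about 0.5 kg, loose on the knife edge. Origin at the centre of its underside, y along its length. A hidden plug puts its centre of mass within 18 mm of mid-length, either side. It starts with its centre 24 to 36 mm to the +y side and its +y end down, so it must slide towards -y. Let go, it tips about 0.07 rad to its heavy side, or settles level if within about 3 mm of balance.
- bar_grip (a point): A point on the bar 15 mm from its +y end (y = +105 mm) at mid-height, 5 mm above its underside, outside the forks: a place where it can be gripped across its 22 mm width from above.
- saddle: Red plastic marker saddle, 30 g, standing on a blue pad 3 mm thick. Origin centred at the bottom of its two legs; z up. A bridge 38 (x) x 12 (y) x 5 mm on two legs 7 mm tall, 28 mm apart inside in x, straddles the bar with 3 mm to spare each side; on the bridge an upright square fin to grip, 12 x 12 mm, 32 mm tall (12 to 44 mm above the origin).
- saddle_seat (a point): Centre of the underside of the saddle's bridge, 7 mm above the saddle's origin: the face that rests on top of the bar; axes as the saddle's.
- medal_case: Bystander: bronze medal in a clear case 85 x 85 x 20 mm, origin under its centre.
- tube0: Bystander: clear coin tube with blue cap, 35 mm wide, 85 mm tall, origin under its centre.
- tube1: Bystander: second coin tube of the same size, origin under its centre.
- loupe: Bystander: amber glass loupe 38 mm wide, 31 mm tall, origin under its centre.
- ring_tray: Bystander: blue ceramic ring tray 110 mm wide, 18 mm tall, origin under its centre.
- coins: Bystander: stack of six coins 32 mm wide, 18 mm tall, origin under its centre.
- bin_rim (a point): Bystander: middle of the front rim of the open steel tilting bin (130 x 200 x 100 mm) that hangs on a pivot in a grey frame.
Things that resemble listed ones, but are neither listed nor needed, are in the scene too. There is more than one size of the bar; the job needs the larger.

How it is judged:
By the outcome, as a careful person would: the job done as asked, in the order asked, and still so for the second after the job is handed in, with the robot touching nothing.
It also fails if it takes over 61 s, if anything falls off the work surface, if the arm or the gripper's body presses on something with over 40 N, if the wrist force passes 120 N, or if a joint passes its speed limit or range.

## Working session

There is one attempt and no reset: what is moved stays moved. The work goes in short steps, Python scripts to look and compute and a shell command to move; the robot and the scene stay as the last step left them, time stands still between calls to the robot, and variables do not carry over. Pictures are saved under pics/ and viewed, and the job is handed in when it is done.

```bash
ls; mkdir -p pics; python3 - <<'E'
from bench import ctrl
import cv2
s=ctrl.get_state();print(s, ctrl.tip_reach)
for n in ["scene","top","wrist"]:
    im=ctrl.get_image(n); cv2.imwrite(f"pics/{n}0.png",im[:,:,::-1]); print(n,ctrl.camera_model(n))
E
```

```text
pics
{'time': 0.0, 'joint_positions': array([ 1.19707972,  0.32181381, -0.07007463,  1.45167125,  0.02263509,
        1.37078998, -0.05689825]), 'qd': array([0.00033474, 0.00011636, 0.00038849, 0.00044299, 0.00088455,
       0.00161532, 0.00014104]), 'joint_torque': array([ 3.34834249e-04, -4.91296685e+01, -4.03844845e-01, -3.12524772e+01,
       -6.40834705e-02,  4.39641159e-02,  2.03460058e-04]), 'position': array([ 0.24552835, -0.60122765,  0.21036931]), 'tool_rot': array([-3.08091070e+00, -6.05063638e-01,  7.80887977e-04]), 'ft_force': array([ 0.37878981, -0.21444185,  0.63803158]), 'torque': array([ 0.00587792, -0.0565722 , -0.00128201]), 'grip_width': 0.9983232414697985} 0.014
scene {'mtx': array([[415.64242864,   0.        , 282.19316026],
       [  0.        , 415.64242864, 208.88348969],
       [  0.        ,   0.        ,   1.        ]]), 'xyz': array([ 1.22031244, -0.07907242,  0.66519095]), 'orientation': array([0.7223141 , 0.54820421, 1.21096533])}
top {'mtx': array([[416.35574418,   0.        , 276.01540286],
       [  0.        , 416.35574418, 214.82207623],
       [  0.        ,   0.        ,   1.        ]]), 'xyz': array([0.46114813, 0.11002451, 1.00334156]), 'orientation': array([ 0.09086982, -0.10703001, -1.56121208])}
wrist {'mtx': array([[316.24064449,   0.        , 278.38620153],
       [  0.        , 316.24064449, 210.81614819],
       [  0.        ,   0.        ,   1.        ]]), 'xyz': array([ 0.31751742, -0.57261503,  0.38404821]), 'orientation': array([-0.25118748,  0.17039908, -1.17515117])}
```

View pics/scene0.png

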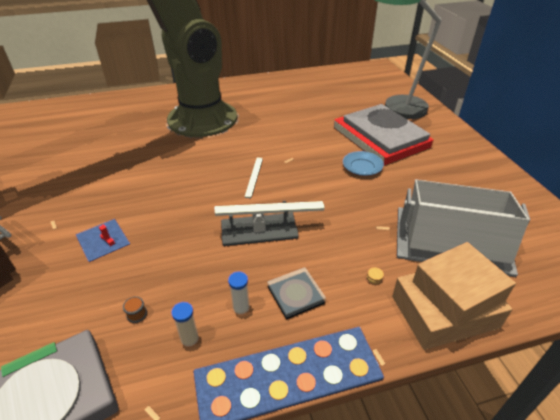

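View pics/top0.png

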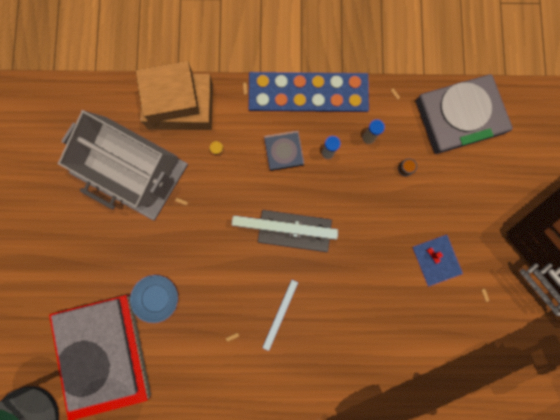

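View pics/wrist0.png

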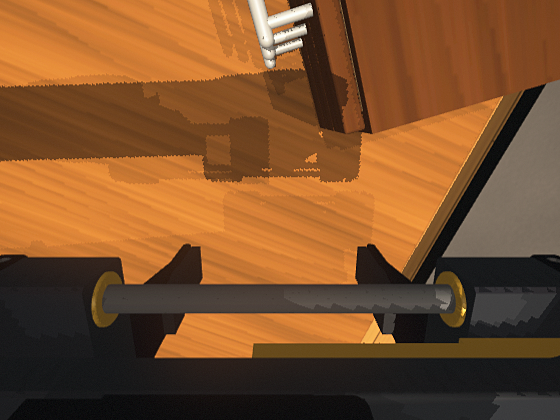

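The top view shows the long bar on its stand from (232,222) to (338,234), and a thinner loose bar on the table at (280,315). The red saddle is on the blue pad at (435,255). The scene view shows the bar at (215–323, 208) and the saddle at (107,235). Next I'll look at close crops.

```bash
cat > h.py <<'E'
import numpy as np, cv2
from scipy.spatial.transform import Rotation as R
from bench import ctrl
def ray(cm,uv):
    K=cm["mtx"]; d=np.linalg.inv(K)@np.array([uv[0],uv[1],1.0]); d=np.array([d[0],-d[1],-d[2]])
    return np.array(cm["xyz"]), R.from_rotvec(cm["orientation"]).apply(d/np.linalg.norm(d))
def onplane(cm,uv,z):
    o,d=ray(cm,uv); return o+d*(z-o[2])/d[2]
def tri(c1,u1,c2,u2):
    o1,d1=ray(c1,u1);o2,d2=ray(c2,u2)
    A=np.stack([d1,-d2],1);t=np.linalg.lstsq(A,o2-o1,rcond=None)[0]
    p,q=o1+t[0]*d1,o2+t[1]*d2
    return (p+q)/2,np.linalg.norm(p-q)
def proj(cm,P):
    p=R.from_rotvec(cm["orientation"]).inv().apply(np.asarray(P)-cm["xyz"]); p=np.array([p[0],-p[1],-p[2]])
    u=cm["mtx"]@p; return u[:2]/u[2]
def crop(im,x0,y0,x1,y1,f,name):
    cv2.imwrite(f"pics/{name}.png",cv2.resize(im[y0:y1,x0:x1],None,fx=f,fy=f,interpolation=cv2.INTER_CUBIC))
E
python3 - <<'E'
from h import *
t=cv2.imread('pics/top0.png');s=cv2.imread('pics/scene0.png')
a=cv2.resize(t[200:260,220:350],None,fx=6,fy=6,interpolation=cv2.INTER_CUBIC)
b=cv2.resize(t[225:295,405:475],None,fx=3,fy=3,interpolation=cv2.INTER_CUBIC)
c=cv2.resize(s[190:250,205:335],None,fx=6,fy=6,interpolation=cv2.INTER_CUBIC)
d=cv2.resize(s[210:265,70:135],None,fx=3,fy=3,interpolation=cv2.INTER_CUBIC)
cv2.imwrite('pics/c1.png',a)
cv2.imwrite('pics/c2.png',c)
W=np.zeros((210,210+195,3),np.uint8);W[:,:210]=b;W[:165,210:]=d
cv2.imwrite('pics/c3.png',W)
E
```

```text
(no output)
```

View pics/c1.png

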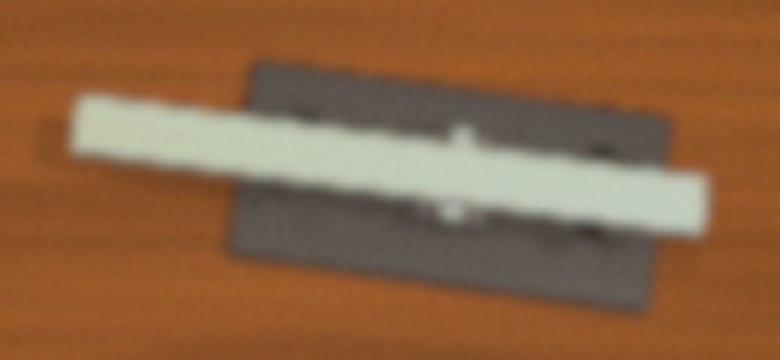

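View pics/c2.png

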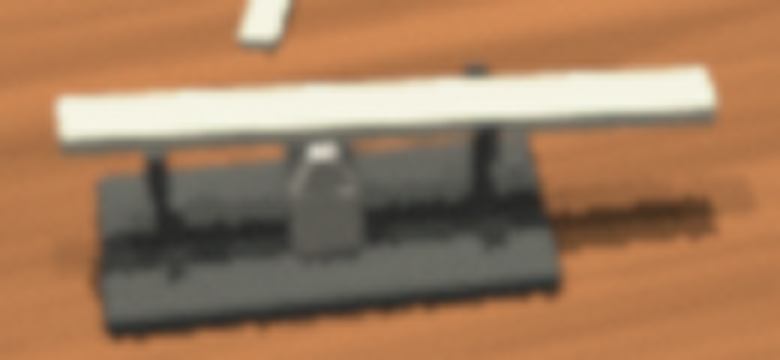

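View pics/c3.png

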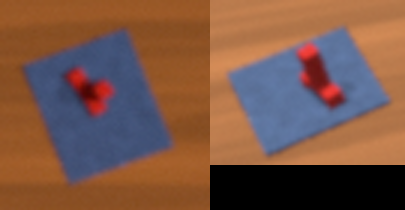

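The crops confirm the choice. The big bar on the stand is the suspect bar (c1 (70–710, 95–235)). The knife crest ends show at c1 (463,135) and (452,212), and the saddle is one red T shape on the pad. The lookalike is the thin bar at top (280,315), which is not needed. Now I'll measure.

```bash
python3 - <<'E'
from h import *
T=ctrl.camera_model("top");S=ctrl.camera_model("scene")
f=lambda x,y:(220+(x+.5)/6-.5,200+(y+.5)/6-.5)
k1=onplane(T,f(463,135),.06);k2=onplane(T,f(452,212),.06);print("knife",k1,k2,(k1+k2)/2)
# base corners at z .012
B=[onplane(T,f(*p),.012) for p in [(255,62),(668,115),(648,310),(230,254)]]
for b in B: print(b)
c=sum(B)/4;print("base c",c,[np.linalg.norm(B[i]-B[(i+1)%4]) for i in range(4)])
v=B[0]-B[1]+B[3]-B[2];print("yaw of y axis",np.degrees(np.arctan2(v[1],v[0])))
# bar ends top
for p,z in [((80,95),.063),((72,153),.063),((706,175),.078),((703,236),.078)]: print("bar",onplane(T,f(*p),z))
t=cv2.imread('pics/top0.png');s=cv2.imread('pics/scene0.png')
def red(im,x0,y0,x1,y1):
    h=im.astype(int)[y0:y1,x0:x1]; m=(h[...,2]>110)&(h[...,1]<60)&(h[...,0]<80)
    y,x=np.nonzero(m);return m,x+x0,y+y0
m,x,y=red(t,405,225,475,295);print(len(x),x.mean(),y.mean(),x.min(),x.max(),y.min(),y.max())
m,x,y=red(s,70,210,135,265);print(len(x),x.mean(),y.mean(),x.min(),x.max(),y.min(),y.max())
# saddle: fin top in two views
ft=(405+105/3,225+89/3); fs=(70+(308-210)/3,210+52/3)
print(tri(T,ft,S,fs))
g=lambda x,y:(405+x/3,225+y/3)
a,b=onplane(T,g(75,76),.015),onplane(T,g(97,108),.015)
print("bridge ends",a,b,np.linalg.norm(a-b),(a+b)/2)
P=[onplane(T,g(*p),.003) for p in [(24,66),(128,30),(172,146),(70,184)]]
for p in P: print(p)
print(sum(P)/4)
E
```

```text
knife [0.56449262 0.05330363 0.06      ] [0.53514388 0.05745908 0.06      ] [0.54981825 0.05538135 0.06      ]
[0.59850574 0.13377625 0.012     ]
[ 0.57844056 -0.03165133  0.012     ]
[ 0.50059139 -0.02294072  0.012     ]
[0.52156327 0.14285399 0.012     ]
base c [0.54977524 0.05550955 0.012     ] [np.float64(0.16664001404437462), np.float64(0.07833497762551443), np.float64(0.16711585097680598), np.float64(0.0774761230537243)]
yaw of y axis 82.93728405771662
bar [0.57827694 0.19871294 0.063     ]
bar [0.55616981 0.20129861 0.063     ]
bar [ 0.54824439 -0.03616693  0.078     ]
bar [ 0.52550139 -0.03478101  0.078     ]
86 435.06976744186045 254.96511627906978 428 441 248 263
67 105.95522388059702 237.0 100 113 227 244
(array([ 0.49335562, -0.27718956,  0.04367391]), np.float64(0.0017569904251239236))
bridge ends [ 0.50436282 -0.2663064   0.015     ] [ 0.47927358 -0.28274287  0.015     ] 0.029993790801381155 [ 0.4918182  -0.27452464  0.015     ]
[ 0.51260028 -0.23011383  0.003     ]
[ 0.54217388 -0.31524441  0.003     ]
[ 0.44979092 -0.34625666  0.003     ]
[ 0.41940594 -0.26347125  0.003     ]
[ 0.48099276 -0.28877154  0.003     ]
```

```bash
cat >> h.py <<'E'
def plan(P,yawy,mod=True):
    """delta in tool axes to reach TCP P, with tool z down and tool y at world angle yawy (deg, mod 180)"""
    s=ctrl.get_state();R0=R.from_rotvec(s["tool_rot"]);best=None
    for a in (yawy,yawy+180):
        y=np.array([np.cos(np.radians(a)),np.sin(np.radians(a)),0]);z=np.array([0,0,-1.]);x=np.cross(y,z)
        Rt=R.from_matrix(np.stack([x,y,z],1)); rv=(R0.inv()*Rt).as_rotvec()
        if best is None or np.linalg.norm(rv)<np.linalg.norm(best): best=rv
    d=R0.inv().apply(np.array(P)-s["position"])*1000
    print("d mm",d.round(1),"rot",best.round(4),"J7",s["joint_positions"][6].round(2),"t",s["time"])
    M=R0.as_matrix();print("toolx",M[:,0].round(3),"tooly",M[:,1].round(3))
def st():
    s=ctrl.get_state();print("t",round(s["time"],2),"pos",(s["position"]*1000).round(1),"F",s["ft_force"].round(2),"w",round(s["grip_width"],3),"J",s["joint_positions"].round(2))
E
python3 - <<'E'
from h import *
plan((.49,-.275,.25),33.6)
plan((.5717,.2306,.25),-7)
E
```

```text
d mm [ 349.7 -209.7  -39.1] rot [-1.2000e-03  1.1000e-03  1.3722e+00] J7 -0.06 t 0.15
toolx [ 0.926  0.378 -0.   ] tooly [ 0.378 -0.926 -0.001]
d mm [ 616.5 -646.9  -38.5] rot [-1.4000e-03 -7.0000e-04 -1.0608e+00] J7 -0.06 t 0.15
toolx [ 0.926  0.378 -0.   ] tooly [ 0.378 -0.926 -0.001]
```

```bash
python3 -m handwheel '[[308,-135,-40,0,0,-1.06,1],[308,-135,-40,0,0,-1.06,1],[308,-135,-40,0,0,-1.06,1],[308,-135,-40,0,0,-1.06,1],[308,-135,-40,0,0,-1.06,1],[308,-135,-40,0,0,-1.06,1],[308,-135,-40,0,0,-1.06,1],[308,-135,-40,0,0,-1.06,1]]' 20; python3 - <<'E'
from h import *
cm=ctrl.camera_model("wrist");im=ctrl.get_image("wrist");cv2.imwrite("pics/w1.png",im[:,:,::-1]);np.save("w1.npy",cm)
st();plan((.5717,.2306,.25),-7)
E
```

```text
time: 1.15
position: [0.4784, -0.3618, 0.2509]
tool_rot: [-2.357, -2.076, 0.002]
ft_force: [-0.1, -0.2, 0.3]
grip_width: 0.175
t 1.2 pos [ 478.1 -362.2  250.9] F [-0.51  0.08  0.35] w 0.126 J [ 0.92  0.22 -0.38  1.51  0.08  1.43  0.41]
d mm [5.999e+02 1.750e+01 5.000e-01] rot [-0.0014  0.0006 -0.0053] J7 0.41 t 1.2
toolx [ 0.127  0.992 -0.001] tooly [ 0.992 -0.127 -0.001]
```

View pics/w1.png

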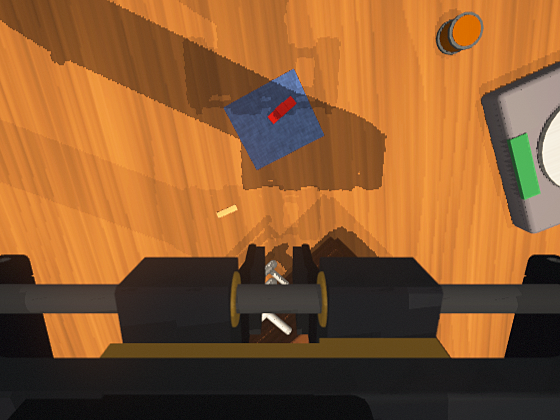

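The wrist view shows the saddle on its blue pad at (283,110), seen from nearly above. No second saddle is in view. I'll move on and look at the stand from above on the way.

```bash
python3 -m handwheel '[[330,10,0,0,0,0,1],[330,10,0,0,0,0,1],[330,10,0,0,0,0,1],[330,10,0,0,0,0,1],[330,10,0,0,0,0,1],[330,10,0,0,0,0,1],[330,10,0,0,0,0,1]]' 20; python3 - <<'E'
from h import *
cm=ctrl.camera_model("wrist");im=ctrl.get_image("wrist");cv2.imwrite("pics/w2.png",im[:,:,::-1]);np.save("w2.npy",cm)
st()
w=cv2.imread("pics/w1.png");crop(w,215,60,335,180,5,"w1c")
E
```

```text
time: 2.08
position: [0.5301, -0.0346, 0.2513]
tool_rot: [2.354, 2.08, -0.001]
ft_force: [0.5, 0.5, 0.5]
grip_width: 0.004
t 2.12 pos [530.  -36.5 251.2] F [ 0.5  -0.34 -0.07] w 0.004 J [ 0.61  0.09 -0.62  1.67  0.05  1.41 -0.15]
```

View pics/w2.png

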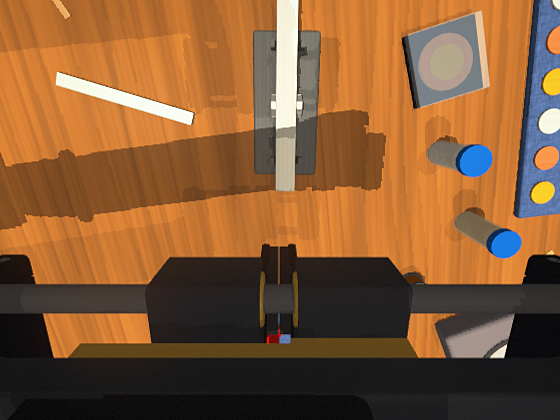

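View pics/w1c.png

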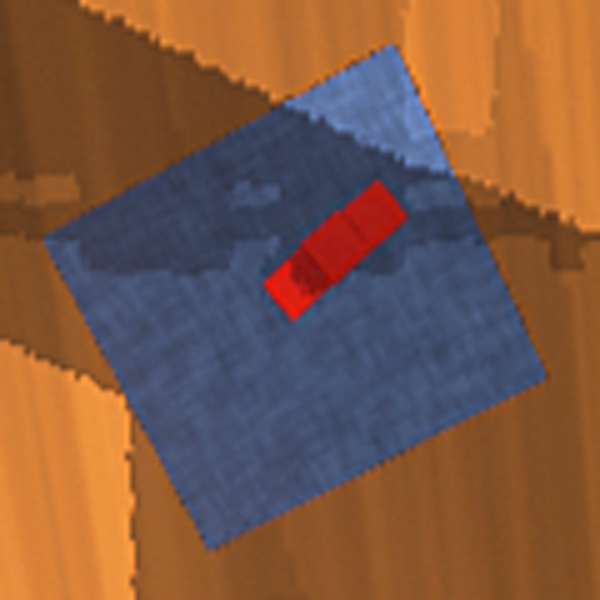

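The w2 view shows the knife lugs at about (272,104) and (301,104), and the bar's -y end at (286,190). w1c shows the saddle bridge running from (280,303) to (393,197).

```bash
python3 - <<'E'
from h import *
c1=np.load("w1.npy",allow_pickle=True).item();c2=np.load("w2.npy",allow_pickle=True).item()
g=lambda x,y:(215+(x+.5)/5-.5,60+(y+.5)/5-.5)
Q=[onplane(c1,g(*p),.015) for p in [(378,180),(407,215),(294,321),(265,285)]]
c=sum(Q)/4;v=Q[0]+Q[1]-Q[2]-Q[3]
print("saddle",c,np.degrees(np.arctan2(v[1],v[0])),np.linalg.norm(v)/2,np.linalg.norm(Q[0]-Q[1]))
w=cv2.imread("pics/w2.png");crop(w,236,0,336,200,4,"w2c")
E
```

```text
saddle [ 0.49338305 -0.27672724  0.015     ] 34.42535864141619 0.03724307431165069 0.010816597541455373
```

View pics/w2c.png

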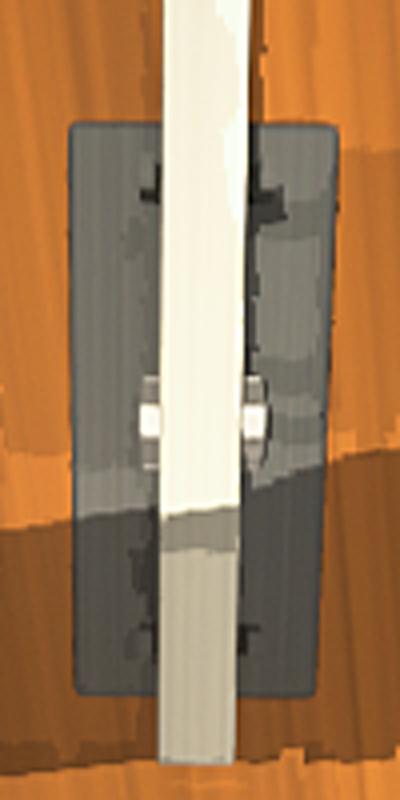

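```bash
python3 - <<'E'
from h import *
c2=np.load("w2.npy",allow_pickle=True).item()
g=lambda x,y:(236+(x+.5)/4-.5,(y+.5)/4-.5)
a=onplane(c2,g(138,421),.06);b=onplane(c2,g(267,421),.06);print("knife",(a+b)/2,np.linalg.norm(a-b))
B=[onplane(c2,g(*p),.012) for p in [(71,122),(338,122),(315,696),(77,696)]]
c=sum(B)/4;v=B[0]+B[1]-B[2]-B[3];print("base",c,np.degrees(np.arctan2(v[1],v[0])),np.linalg.norm(v)/2)
e=(onplane(c2,g(158,764),.078)+onplane(c2,g(234,764),.078))/2;print("bar -y end",e)
k=(a+b)/2;u=np.array([np.cos(np.radians(83)),np.sin(np.radians(83))]);print("s of -y end",(e-k)[:2]@u)
plan((.5717,.2306,.25),-7)
plan((.5717,.2306,.054),-7)
E
```

```text
knife [0.55003871 0.05404823 0.06      ] 0.03529353286481229
base [0.55047202 0.05408337 0.012     ] 82.36868135587211 0.16838061529419596
bar -y end [ 0.53704434 -0.03699104  0.078     ]
s of -y end -0.09194429431387174
d mm [270.2   7.8   0.8] rot [-0.0004  0.0013 -0.0037] J7 -0.15 t 2.125
toolx [ 0.126  0.992 -0.001] tooly [ 0.992 -0.126 -0.   ]
d mm [270.4   7.9 196.8] rot [-0.0004  0.0013 -0.0037] J7 -0.15 t 2.125
toolx [ 0.126  0.992 -0.001] tooly [ 0.992 -0.126 -0.   ]
```

```bash
python3 -m handwheel '[[270,8,0,0,0,0,1],[270,8,0,0,0,0,1],[270,8,0,0,0,0,1],[270,8,0,0,0,0,1],[270,8,0,0,0,0,1],[270,8,60,0,0,0,1],[270,8,120,0,0,0,1],[270,8,170,0,0,0,1],[270,8,193,0,0,0,1],[270,8,193,0,0,0,1]]' 20; python3 - <<'E'
from h import *
st()
for n in ["scene","top"]:
    im=ctrl.get_image(n);cv2.imwrite(f"pics/{n}3.png",im[:,:,::-1])
cv2.imwrite("pics/s3c.png",cv2.resize(cv2.imread("pics/scene3.png")[150:260,190:350],None,fx=4,fy=4,interpolation=cv2.INTER_CUBIC))
E
```

```text
time: 3.38
position: [0.5711, 0.2284, 0.0555]
tool_rot: [-2.358, -2.075, 0.009]
ft_force: [-0.2, -0.2, 0.4]
grip_width: 0.006
t 3.38 pos [571.1 228.4  55.5] F [-0.2  -0.18  0.41] w 0.006 J [ 0.16  0.47 -0.73  1.69  0.35  1.12 -0.8 ]
```

View pics/s3c.png

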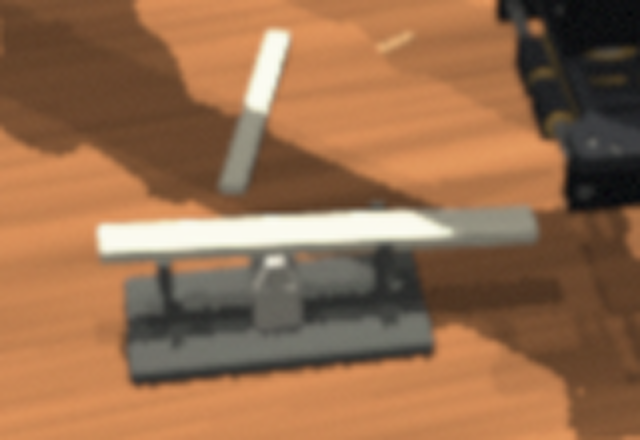

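View pics/top3.png

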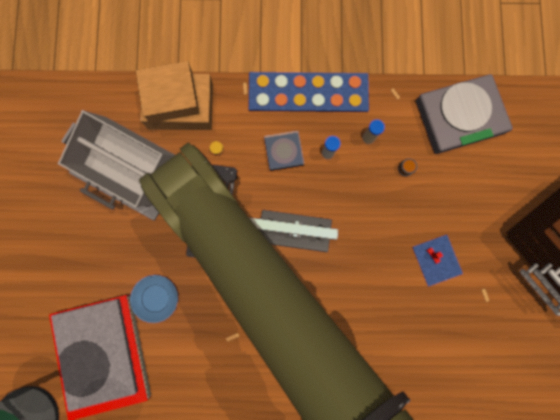

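Here the +y end is down and shaded, near the gripper, and the bar spans s3c (100–537, 240–225). Next is a slow push of the closed fingers against the +y end.

```bash
python3 -m handwheel '[[-5,0,0,0,0,0,1],[-10,0,0,0,0,0,1],[-13,0,0,0,0,0,1],[-16,0,0,0,0,0,1],[-19,0,0,0,0,0,1],[-22,0,0,0,0,0,1],[-25,0,0,0,0,0,1],[-28,0,0,0,0,0,1],[-28,0,0,0,0,0,1]]' 20; cat >> h.py <<'E'
def look(tag,box=(190,150,350,260),f=4):
    st();im=ctrl.get_image("scene")[:,:,::-1].copy();cv2.imwrite(f"pics/s{tag}.png",im)
    x0,y0,x1,y1=box;crop(im,x0,y0,x1,y1,f,f"s{tag}c")
E
python3 -c "
from h import *
look('4')"
```

```text
time: 4.6
position: [0.5679, 0.2048, 0.0583]
tool_rot: [2.354, 2.08, -0.0]
ft_force: [1.1, -0.1, -0.1]
grip_width: 0.007
t 4.6 pos [567.9 204.8  58.3] F [ 1.14 -0.11 -0.12] w 0.007 J [ 0.21  0.44 -0.74  1.72  0.33  1.1  -0.76]
```

View pics/s4c.png

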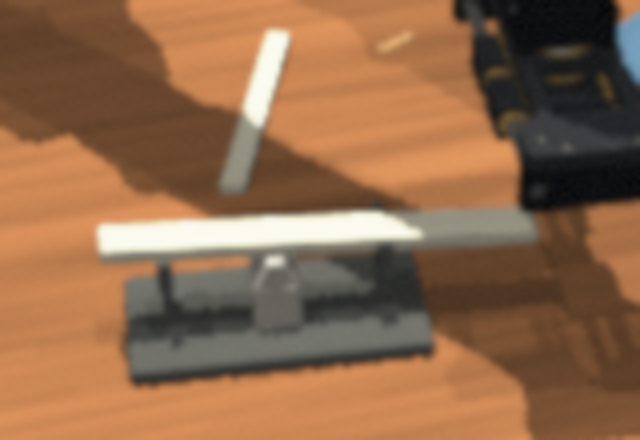

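```bash
python3 - <<'E'
from h import *
S=ctrl.camera_model("scene");s=ctrl.get_state();M=R.from_rotvec(s["tool_rot"]).as_matrix();p=s["position"]
pr=lambda P:((proj(S,P)-[190,150])*4).round()
print("tip",pr(p+M[:,2]*.014),"tcp",pr(p),"body bottom",pr(p-M[:,2]*.056), "body corner",pr(p-M[:,2]*.056+M[:,1]*.095-M[:,0]*.0375))
print("bar +y end exp",pr((.550+.126*.148,.0545+.992*.148,.0605)))
E
```

```text
tip [540. 234.] tcp [541. 215.] body bottom [548. 136.] body corner [519. 261.]
bar +y end exp [536. 214.]
```

```bash
python3 - <<'E'
from h import *
im=cv2.imread("pics/s4.png");crop(im,290,120,430,225,5,"s4d")
E
```

```text
(no output)
```

View pics/s4d.png

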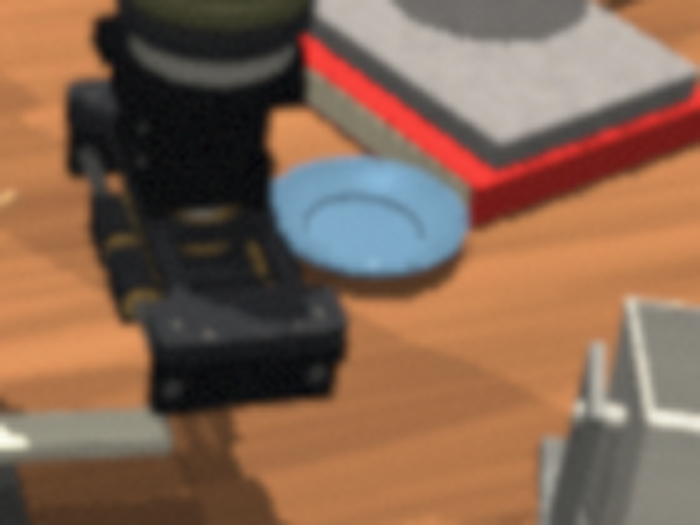

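```bash
python3 - <<'E'
from h import *
cm=ctrl.camera_model("wrist");im=ctrl.get_image("wrist");cv2.imwrite("pics/w5.png",im[:,:,::-1])
s=ctrl.get_state();M=R.from_rotvec(s["tool_rot"]).as_matrix();p=s["position"];st()
print(proj(cm,p+M[:,2]*.014),proj(cm,p),proj(cm,(.550+.126*.148,.0545+.992*.148,.0605)))
E
```

```text
t 4.7 pos [567.9 205.2  58.4] F [ 0.14 -0.91 -0.32] w 0.007 J [ 0.21  0.44 -0.74  1.72  0.33  1.1  -0.76]
[278.40762338 243.73327844] [278.4392171  252.74488986] [280.50677016 260.0134195 ]
```

View pics/w5.png

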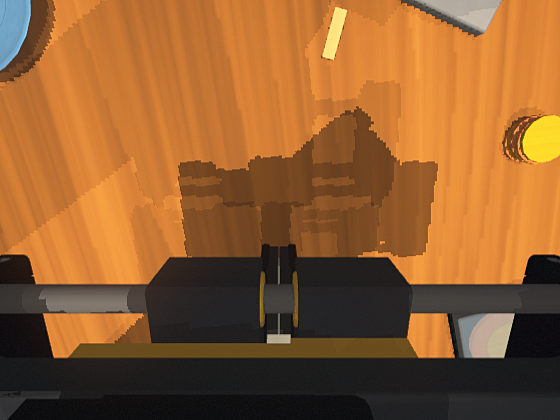

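```bash
python3 - <<'E'
from h import *
im=cv2.imread("pics/s4.png");cv2.imwrite("pics/s4e.png",cv2.resize(im[180:240,300:370],None,fx=8,fy=8,interpolation=cv2.INTER_NEAREST))
E
```

```text
(no output)
```

View pics/s4e.png

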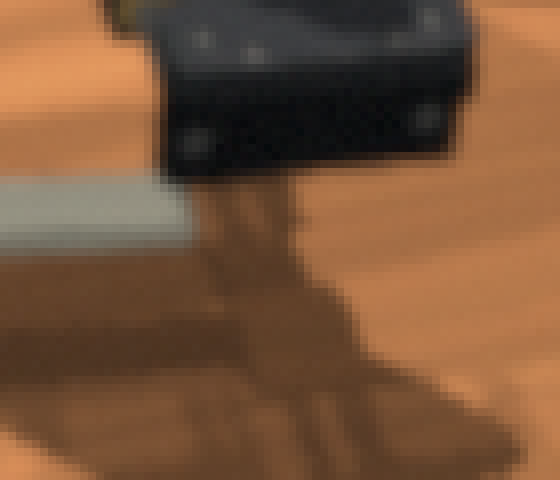

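```bash
python3 - <<'E'
from h import *
from scipy.optimize import least_squares
S=ctrl.camera_model("scene");s=ctrl.get_state();M=R.from_rotvec(s["tool_rot"]).as_matrix();p=s["position"]
L=np.array([290+155/5,120+410/5]);Rr=np.array([290+335/5,120+392/5])
f=lambda q:np.concatenate([proj(S,p+M@[-.0375+q[2],q[0],q[1]])-L,proj(S,p+M@[.0375+q[2],q[0],q[1]])-Rr])
r=least_squares(f,[.09,-.06,0]);print(r.x,r.fun)
for sgn in (1,-1):
  for z in (.014,0,-.05): print(z,[proj(S,p+M@[sgn*.0095,y,z]).round(1) for y in (-.01,.01)])
E
```

```text
[ 0.06381683 -0.06236919  0.00919732] [ 0.00481212  0.04688106 -0.00486089 -0.04735615]
0.014 [array([328. , 205.1]), array([330.1, 210.9])]
0 [array([328.5, 200.4]), array([330.6, 206.2])]
-0.05 [array([330.1, 182.9]), array([332.3, 188.6])]
0.014 [array([319.9, 205.9]), array([321.8, 211.7])]
0 [array([320.2, 201.3]), array([322.2, 207. ])]
-0.05 [array([321.6, 183.7]), array([323.7, 189.4])]
```

```bash
python3 - <<'E'
from h import *
S=ctrl.camera_model("scene");cm=ctrl.camera_model("wrist")
u=np.array([.126,.992]);k=np.array([.55,.0545])
for im,sc in (("s4",0),):
    g=cv2.imread("pics/s4.png")
for px in [(300+195/8,180+230/8),(300+180/8,180+178/8)]:
    P=onplane(S,px,.0505 if px[1]>205 else .0605);print(px,P,(P[:2]-k)@u)
w=cv2.imread("pics/w5.png");crop(w,220,225,340,345,5,"w5c")
E
```

```text
(324.375, 208.75) [0.57508085 0.20072684 0.0505    ] 0.1482172117407053
(322.5, 202.25) [0.5637104  0.19975047 0.0605    ] 0.1458159784018038
```

View pics/w5c.png

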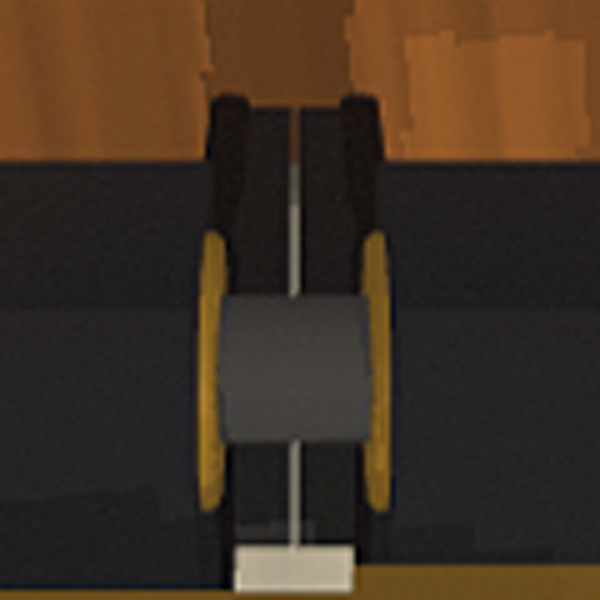

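The wrist crop shows the bar end just behind the closed fingers, at about (278,258). There is no contact yet, so I'll keep pushing slowly.

```bash
python3 -m handwheel '[[-3,0,0,0,0,0,1],[-6,0,0,0,0,0,1],[-9,0,0,0,0,0,1],[-9,0,0,0,0,0,1]]' 20; python3 -c "
from h import *
look('6',(290,120,360,225),5)
im=ctrl.get_image('wrist')[:,:,::-1];crop(im,220,225,340,345,5,'w6c')"
```

```text
time: 5.2
position: [0.5668, 0.1957, 0.0584]
tool_rot: [2.354, 2.08, -0.0]
ft_force: [-0.3, -0.9, -0.4]
grip_width: 0.007
t 5.2 pos [566.8 195.7  58.4] F [-0.32 -0.85 -0.44] w 0.007 J [ 0.23  0.44 -0.74  1.73  0.33  1.1  -0.74]
```

View pics/s6c.png

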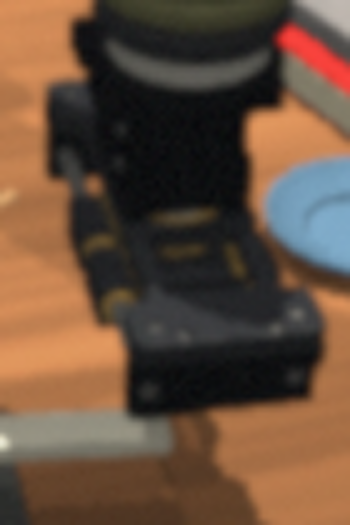

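View pics/w6c.png

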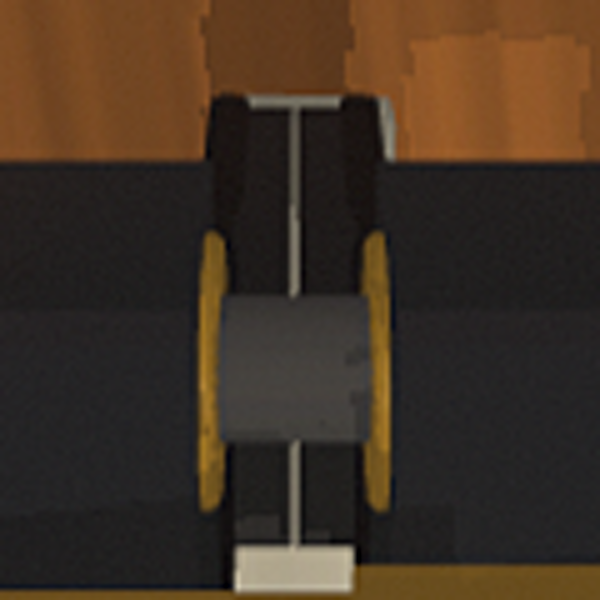

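```bash
python3 - <<'E'
from h import *
cm=ctrl.camera_model("wrist");s=ctrl.get_state();M=R.from_rotvec(s["tool_rot"]).as_matrix();p=s["position"]
for z in (.014,.005,0,-.005,-.01,-.02):
    print(z,[((proj(cm,p+M@[x,y,z])-[220,225])*5).round() for x in (-.0095,0,.0095) for y in (0,.015)])
print(M.T@(cm["xyz"]-p), (R.from_matrix(M).inv()*R.from_rotvec(cm["orientation"])).as_matrix()[:,2])
E
```

```text
0.014 [array([292., 163.]), array([408., 163.]), array([292.,  95.]), array([410.,  94.]), array([292.,  24.]), array([411.,  24.])]
0.005 [array([293., 194.]), array([414., 194.]), array([292., 123.]), array([415., 123.]), array([292.,  50.]), array([417.,  50.])]
0 [array([293., 212.]), array([417., 212.]), array([293., 140.]), array([419., 139.]), array([292.,  65.]), array([420.,  65.])]
-0.005 [array([293., 231.]), array([420., 231.]), array([293., 157.]), array([422., 157.]), array([293.,  81.]), array([424.,  81.])]
-0.01 [array([293., 252.]), array([424., 252.]), array([293., 176.]), array([425., 176.]), array([293.,  98.]), array([427.,  98.])]
-0.02 [array([293., 296.]), array([431., 296.]), array([293., 216.]), array([433., 216.]), array([293., 135.]), array([435., 134.])]
[ 0.07733175 -0.00021812 -0.1734298 ] [ 2.83129078e-01 -9.46834440e-04 -9.59081346e-01]
```

The fingers passed above the bar end without touching it: the bar hasn't moved, and the bar end now shows beyond the fingertips. The real tips must sit higher than tip_reach implies. I'll retract and go 25 mm lower, which is safe above the table under either assumption.

```bash
python3 -m handwheel '[[12,0,0,0,0,0,1],[24,0,0,0,0,0,1],[33,0,0,0,0,0,1],[33,0,0,0,0,0,1],[33,0,12,0,0,0,1],[33,0,25,0,0,0,1],[33,0,25,0,0,0,1]]' 20; python3 -c "
from h import *
look('7',(290,120,360,225),5)
im=ctrl.get_image('wrist')[:,:,::-1];crop(im,220,225,340,345,5,'w7c')"
```

```text
time: 6.18
position: [0.5696, 0.2278, 0.0314]
tool_rot: [-2.354, -2.079, 0.005]
ft_force: [0.5, 0.1, 0.4]
grip_width: 0.005
t 6.17 pos [569.6 227.8  31.4] F [0.46 0.09 0.4 ] w 0.005 J [ 0.15  0.5  -0.72  1.71  0.37  1.07 -0.81]
```

View pics/s7c.png

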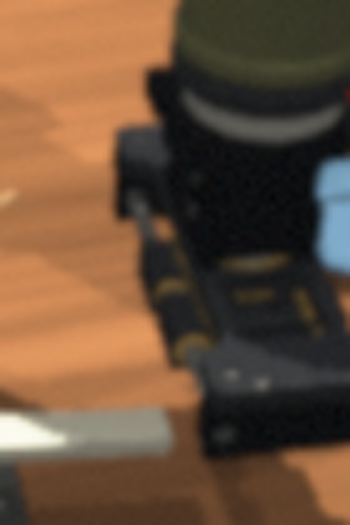

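```bash
python3 -m handwheel '[[-8,0,0,0,0,0,1],[-14,0,0,0,0,0,1],[-17,0,0,0,0,0,1],[-20,0,0,0,0,0,1],[-23,0,0,0,0,0,1],[-23,0,0,0,0,0,1]]' 20; python3 -c "
from h import *
look('8',(290,120,360,225),5)
im=ctrl.get_image('wrist')[:,:,::-1];crop(im,220,225,340,345,5,'w8c')"
```

```text
time: 7.02
position: [0.5681, 0.207, 0.0338]
tool_rot: [-2.353, -2.081, -0.002]
ft_force: [-0.2, 3.6, 1.5]
grip_width: 0.002
t 7.03 pos [568.1 207.   33.8] F [-0.16  3.64  1.54] w 0.002 J [ 0.2   0.47 -0.73  1.74  0.35  1.06 -0.78]
```

View pics/s8c.png

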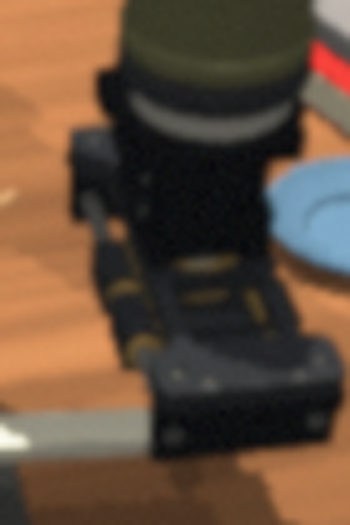

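View pics/w8c.png

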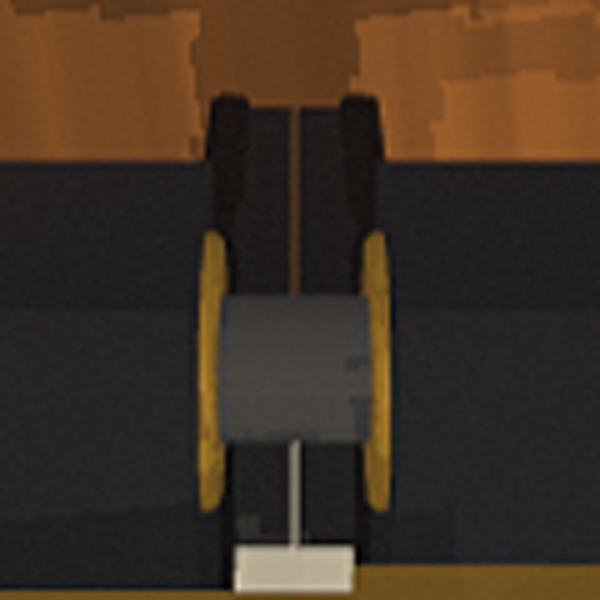

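Contact: Fy is 3.6 N, and the bar end is now hidden behind the fingers. I'll push on in small steps and track the bar's -y end in the scene view.

```bash
cat >> h.py <<'E'
def bartrack(im,S=None):
    """-y end and slope of bar in scene image (bgr): returns left end column, line fit of bar top edge"""
    g=im.astype(int).min(2); x0,x1,y0,y1=200,330,195,225
    sub=im[y0:y1,x0:x1].astype(int); m=((sub.min(2)>150)).astype(np.uint8)
    n,l,stt,_=cv2.connectedComponentsWithStats(m); i=1+np.argmax(stt[1:,4]); ys,xs=np.nonzero(l==i)
    return stt[i],x0,y0
def barinfo(im):
    S=ctrl.camera_model("scene")
    x0,x1,y0,y1=200,335,190,230
    b=im[y0:y1,x0:x1].astype(int)
    sat=b.max(2)-b.min(2); m=((sat<45)&(b.min(2)>105)).astype(np.uint8)
    n,l,stt,_=cv2.connectedComponentsWithStats(m); i=1+np.argmax(stt[1:,4])
    ys,xs=np.nonzero(l==i)
    # left end subpixel: use brightness profile on mid row
    le=xs.min()
    cols=[c for c in range(le+3,xs.max()-2)]
    top=[]
    for c in cols:
        col=sat[:,c].astype(float); yy=ys[xs==c].min()
        # subpixel crossing of blue channel (wood blue ~80, bar ~220)
        p=b[:,c,0].astype(float); lo,hi=p[max(yy-3,0)],p[yy+2]; t=(lo+hi)/2
        k=[q for q in range(max(yy-3,0),yy+2) if (p[q]-t)*(p[q+1]-t)<=0]
        top.append(k[0]+(t-p[k[0]])/(p[k[0]+1]-p[k[0]]) if k and p[k[0]+1]!=p[k[0]] else np.nan)
    top=np.array(top);cols=np.array(cols);ok=~np.isnan(top)
    for _ in range(3):
        f=np.polyfit(cols[ok],top[ok],1);r=np.abs(np.polyval(f,cols)-top);ok=ok&(r<0.6)
    r0=int(round(np.polyval(f,le+2)))+4
    p=b[r0,:,0].astype(float);t=(p[max(le-4,0)]+p[le+4])/2
    k=[q for q in range(max(le-5,0),le+4) if p[q]<=t<p[q+1]]
    sub=(k[0]+(t-p[k[0]])/(p[k[0]+1]-p[k[0]])) if k else le
    print("left end col",round(sub+x0,2),"top slope",round(f[0],4),"right",xs.max()+x0,"n",ok.sum())
E
python3 - <<'E'
from h import *
for n in ("scene0","scene3","s4","s6","s8"):
    print(n,end=" ");barinfo(cv2.imread(f"pics/{n}.png"))
S=ctrl.camera_model("scene")
k=np.array([.55,.0545]);u=np.array([.126,.992]);v=np.array([.992,-.126])
def end(c,tilt):
    # far & near top edge ends for bar of centre c, tilt
    out=[]
    for s in (c-.12,c+.12):
        for w in (-.011,.011):
            out.append(proj(S,[*(k+u*s+v*w),.070-tilt*s+ .003*np.sign(tilt)*0]))
    return out
for c in (.028,.02,.0,-.015):
  for tl in (.066,0,-.066):
    o=end(c,tl);print(c,tl,"left far",o[0].round(1),"left near",o[1].round(1),"far slope",round((o[2][1]-o[0][1])/(o[2][0]-o[0][0]),4))
E
```

```text
scene0 left end col 214.22 top slope -0.0468 right 323 n 103
scene3 left end col 213.92 top slope -0.0435 right 323 n 97
s4 left end col 213.97 top slope -0.0424 right 322 n 97
s6 left end col 213.96 top slope -0.0424 right 319 n 92
s8 left end col 211.94 top slope -0.0448 right 318 n 94
0.028 0.066 left far [214.7 205.7] left near [215.  212.4] far slope -0.0487
0.028 0 left far [215.  207.8] left near [215.3 214.5] far slope -0.0991
0.028 -0.066 left far [215.3 209.9] left near [215.6 216.6] far slope -0.1498
0.02 0.066 left far [211.  205.9] left near [211.2 212.6] far slope -0.0487
0.02 0 left far [211.3 208.2] left near [211.6 214.9] far slope -0.0991
0.02 -0.066 left far [211.7 210.5] left near [211.9 217.2] far slope -0.1498
0.0 0.066 left far [201.5 206.4] left near [201.6 213.1] far slope -0.0487
0.0 0 left far [202.  209.1] left near [202.1 215.9] far slope -0.0991
0.0 -0.066 left far [202.5 211.8] left near [202.6 218.6] far slope -0.1498
-0.015 0.066 left far [194.4 206.7] left near [194.3 213.5] far slope -0.0487
-0.015 0 left far [195.  209.8] left near [194.9 216.6] far slope -0.0991
-0.015 -0.066 left far [195.6 212.9] left near [195.5 219.7] far slope -0.1498
```

```bash
sed -i 's/x0,x1,y0,y1=200,335,190,230/x0,x1,y0,y1=185,335,190,230/' h.py; cat >> h.py <<'E'
def step(tag):
    im=ctrl.get_image("scene")[:,:,::-1].copy();cv2.imwrite(f"pics/s{tag}.png",im);st();barinfo(im)
E
python3 -m handwheel '[[-2,0,0,0,0,0,1],[-4,0,0,0,0,0,1],[-6,0,0,0,0,0,1],[-6,0,0,0,0,0,1]]' 20; python3 -c "
from h import *
step('9')"
```

```text
time: 7.62
position: [0.5677, 0.2006, 0.0339]
tool_rot: [2.354, 2.081, 0.002]
ft_force: [1.0, 5.1, 2.0]
grip_width: 0.008
t 7.67 pos [567.7 200.7  33.9] F [1.06 4.92 2.24] w 0.006 J [ 0.21  0.47 -0.73  1.75  0.35  1.06 -0.76]
left end col 209.16 top slope -0.0424 right 315 n 95
```

```bash
python3 -m handwheel '[[-2,0,0,0,0,0,1],[-4,0,0,0,0,0,1],[-4,0,0,0,0,0,1],[-1,0,0,0,0,0,1],[3,0,0,0,0,0,1],[3,0,0,0,0,0,1],[3,0,0,0,0,0,1]]' 20; python3 -c "
from h import *
step('10')"
```

```text
time: 8.55
position: [0.5674, 0.2024, 0.033]
tool_rot: [2.354, 2.08, -0.002]
ft_force: [-0.4, 0.1, 0.5]
grip_width: 0.003
t 8.6 pos [567.5 202.5  33.1] F [0.93 0.5  0.56] w 0.001 J [ 0.2   0.47 -0.73  1.74  0.35  1.06 -0.77]
left end col 207.55 top slope -0.0465 right 316 n 98
```

```bash
python3 -m handwheel '[[-5,0,0,0,0,0,1],[-8,0,0,0,0,0,1],[-11,0,0,0,0,0,1],[-11,0,0,0,0,0,1],[-8,0,0,0,0,0,1],[-4,0,0,0,0,0,1],[-4,0,0,0,0,0,1],[-4,0,0,0,0,0,1]]' 20; python3 -c "
from h import *
step('11')"
```

```text
time: 9.6
position: [0.5671, 0.1989, 0.0332]
tool_rot: [2.354, 2.081, -0.001]
ft_force: [0.4, -0.1, 0.1]
grip_width: 0.002
t 9.65 pos [567.1 198.9  33.3] F [ 0.72 -0.03 -0.12] w 0.005 J [ 0.21  0.47 -0.73  1.75  0.35  1.06 -0.76]
left end col 205.34 top slope -0.0901 right 314 n 98
```

```bash
python3 -m handwheel '[[6,0,0,0,0,0,1],[6,0,0,0,0,0,1],[6,0,0,0,0,0,1]]' 20; python3 -c "
from h import *
step('12')
crop(cv2.imread('pics/s12.png'),190,150,350,260,4,'s12c')"
```

```text
time: 10.02
position: [0.5678, 0.2053, 0.0334]
tool_rot: [2.353, 2.081, -0.0]
ft_force: [0.3, -1.0, -0.0]
grip_width: 0.006
t 10.07 pos [567.9 205.1  33.4] F [ 0.29  0.47 -0.75] w 0.004 J [ 0.2   0.47 -0.73  1.74  0.35  1.06 -0.77]
left end col 205.5 top slope -0.1013 right 315 n 99
```

View pics/s12c.png

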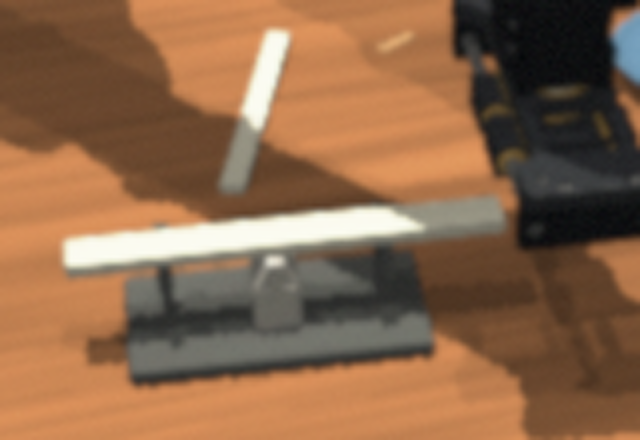

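```bash
python3 -c "
from h import *
step('13');step('14')"; python3 -m handwheel '[[0,0,0,0,0,0,1],[0,0,0,0,0,0,1]]'; python3 -c "
from h import *
step('15');step('16')"
```

```text
t 10.12 pos [567.9 205.   33.4] F [-0.06 -1.36 -0.01] w 0.006 J [ 0.2   0.47 -0.73  1.74  0.35  1.06 -0.77]
left end col 205.51 top slope -0.1014 right 315 n 100
t 10.18 pos [567.9 205.   33.4] F [ 0.61 -0.66  0.72] w 0.006 J [ 0.2   0.47 -0.73  1.74  0.35  1.06 -0.77]
left end col 205.5 top slope -0.1013 right 315 n 100
time: 10.42
position: [0.5679, 0.2051, 0.0334]
tool_rot: [2.354, 2.081, -0.0]
ft_force: [0.8, 0.3, -0.1]
grip_width: 0.005
t 10.47 pos [567.9 205.1  33.4] F [-0.58  0.85  0.03] w 0.008 J [ 0.2   0.47 -0.73  1.74  0.35  1.06 -0.77]
left end col 205.5 top slope -0.1013 right 315 n 100
t 10.53 pos [567.9 205.1  33.4] F [ 0.71  0.5  -0.25] w 0.006 J [ 0.2   0.47 -0.73  1.74  0.35  1.06 -0.77]
left end col 205.5 top slope -0.1017 right 315 n 99
```

The bar stayed level and steady over 0.9 s, with image slope -0.101 against -0.099 predicted for level. It levelled slowly, which suggests it is just inside the level zone. I'll nudge about 2 mm more to centre it.

```bash
python3 -m handwheel '[[-6,0,0,0,0,0,1],[-10,0,0,0,0,0,1],[-12,0,0,0,0,0,1],[-14,0,0,0,0,0,1],[-15,0,0,0,0,0,1],[-15,0,0,0,0,0,1],[-11,0,0,0,0,0,1],[-6,0,0,0,0,0,1],[10,0,0,0,0,0,1],[10,0,0,0,0,0,1]]' 20; python3 -c "
from h import *
step('17');step('18')"
```

```text
time: 11.78
position: [0.5688, 0.2176, 0.0336]
tool_rot: [-2.35, -2.083, -0.001]
ft_force: [0.7, -0.3, -0.5]
grip_width: 0.011
t 11.82 pos [568.8 216.4  33.4] F [ 0.21 -0.5  -0.02] w 0.004 J [ 0.18  0.48 -0.73  1.73  0.36  1.07 -0.79]
left end col 204.75 top slope -0.1267 right 314 n 98
t 11.88 pos [568.9 215.6  33.3] F [-0.47  0.49 -0.24] w 0.005 J [ 0.18  0.48 -0.73  1.73  0.36  1.07 -0.79]
left end col 204.73 top slope -0.1262 right 314 n 99
```

```bash
python3 -m handwheel '[[0,0,0,0,0,0,1],[0,0,0,0,0,0,1],[0,0,0,0,0,0,1]]'; python3 -c "
from h import *
step('19')
crop(cv2.imread('pics/s19.png'),190,150,350,260,4,'s19c')"
```

```text
time: 12.25
position: [0.5692, 0.2147, 0.0334]
tool_rot: [2.354, 2.08, -0.0]
ft_force: [0.1, -0.5, 0.3]
grip_width: 0.004
t 12.3 pos [569.1 214.8  33.4] F [-0.26 -0.27  0.85] w 0.006 J [ 0.18  0.48 -0.73  1.73  0.36  1.07 -0.79]
left end col 204.75 top slope -0.126 right 314 n 98
```

View pics/s19c.png

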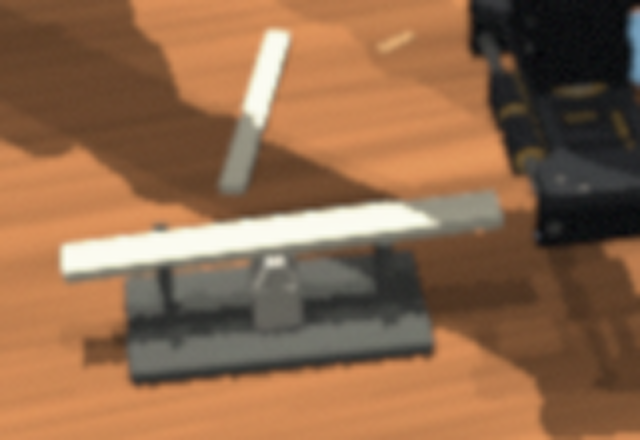

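The slope now holds steady at -0.126, but bar yaw within the forks also changes the image slope. I'll separate yaw from tilt by lifting clear and viewing from above as well.

```bash
python3 -m handwheel '[[0,0,-50,0,0,0,1],[0,0,-110,0,0,0,1],[0,0,-170,0,0,0,1],[-40,0,-220,0,0,0,1],[-100,0,-240,0,0,0,1],[-160,0,-250,0,0,0,1],[-220,0,-250,0,0,0,1],[-275,0,-250,0,0,0,1],[-275,0,-250,0,0,0,1],[-275,0,-250,0,0,0,1]]'; python3 -c "
from h import *
cm=ctrl.camera_model('wrist');im=ctrl.get_image('wrist')[:,:,::-1].copy();cv2.imwrite('pics/w20.png',im);np.save('w20.npy',cm)
step('20')
im=ctrl.get_image('top')[:,:,::-1].copy();cv2.imwrite('pics/t20.png',im)
"
```

```text
time: 13.55
position: [0.5354, -0.0571, 0.2835]
tool_rot: [-2.353, -2.081, -0.001]
ft_force: [0.6, 0.2, 0.4]
grip_width: 0.002
t 13.65 pos [535.6 -55.8 283.6] F [ 0.07 -0.17 -0.71] w 0.007 J [ 0.67  0.1  -0.66  1.6   0.06  1.47 -0.11]
left end col 204.83 top slope -0.1292 right 314 n 103
```

View pics/w20.png

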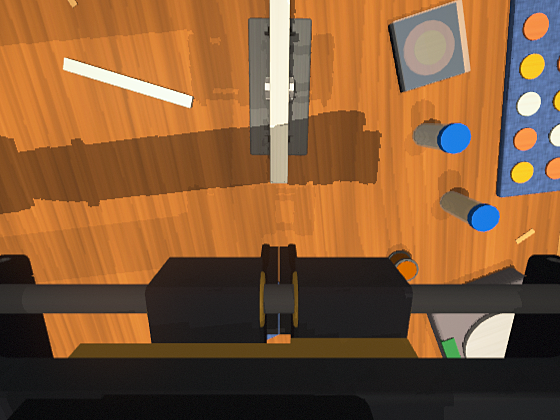

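View pics/t20.png

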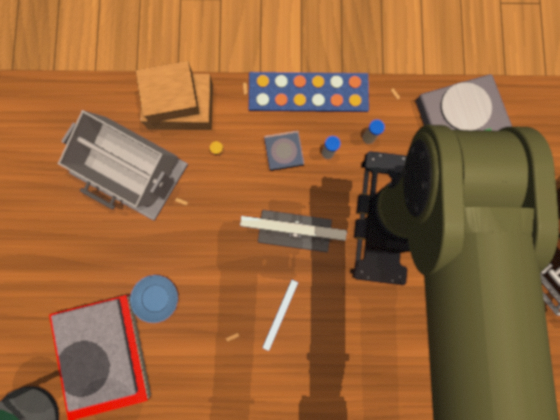

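```bash
python3 - <<'E'
from h import *
t=cv2.imread('pics/t20.png');crop(t,225,200,355,255,6,'t20c')
s=cv2.imread('pics/s20.png');crop(s,195,180,325,240,6,'s20c')
w=cv2.imread('pics/w20.png');crop(w,236,0,326,190,4,'w20c')
E
```

```text
(no output)
```

View pics/t20c.png

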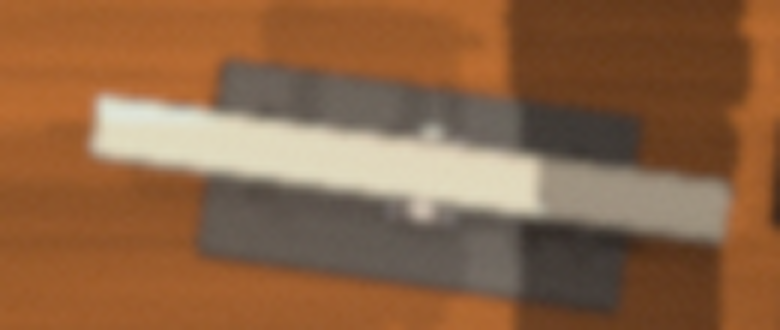

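View pics/s20c.png

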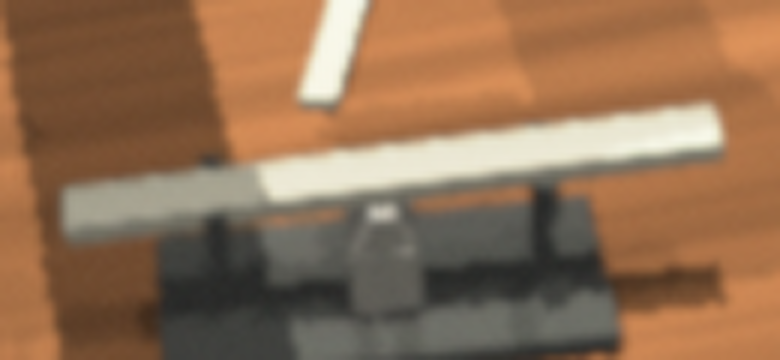

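View pics/w20c.png

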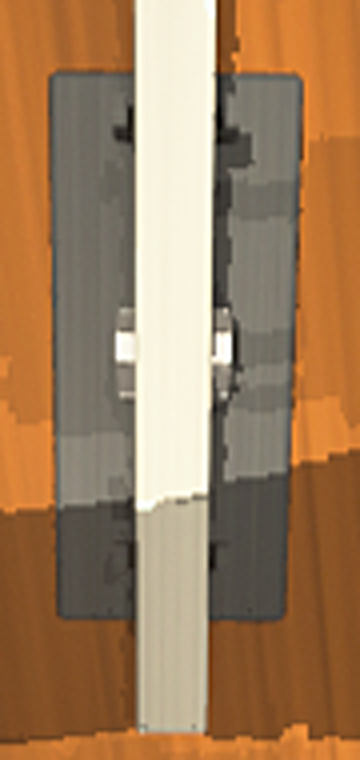

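```bash
python3 - <<'E'
from h import *
T=ctrl.camera_model("top");S=ctrl.camera_model("scene");W=np.load("w20.npy",allow_pickle=True).item()
f=lambda x,y,o,k:(o[0]+(x+.5)/k-.5,o[1]+(y+.5)/k-.5)
tt={'+y+x':(98,95),'+y-x':(92,154),'-y+x':(732,185),'-y-x':(722,243)}
ss={'+y+x':(723,148),'+y-x':(713,103),'-y+x':(68,230),'-y-x':(62,186)}
P={k:tri(T,f(*tt[k],(225,200),6),S,f(*ss[k],(195,180),6)) for k in tt}
for k in P: print(k,(P[k][0]*1000).round(1),round(P[k][1]*1000,1))
a=(P['+y+x'][0]+P['+y-x'][0])/2;b=(P['-y+x'][0]+P['-y-x'][0])/2
k=np.array([.55,.0545]);u=np.array([.126,.992])
print("ends",a,b,"len",np.linalg.norm(a-b),"yaw",np.degrees(np.arctan2(*(a-b)[[1,0]])),"tilt",(a-b)[2]/.24,"c",((a+b)[:2]/2-k)@u)
kk=[onplane(T,f(*p,(225,200),6),.06) for p in [(432,130),(421,209)]];print("knife top",sum(kk)/2)
g=lambda x,y:f(x,y,(236,0),4)
w1=(onplane(W,g(136,731),.065)+onplane(W,g(206,731),.065))/2
kw=[onplane(W,g(*p),.06) for p in [(115,349),(233,349)]];print("knife w",sum(kw)/2,"-y end w",w1,"s",(w1-sum(kw)/2)[:2]@u)
# first pictures, for comparison of slope level
s0={'+y':[(708,70),(714,110)],'-y':[(58,97),(63,142)]}
E
```

```text
+y+x [577.  178.5  70.8] 2.9
+y-x [554.7 181.2  73.6] 0.9
-y+x [546.1 -59.2  62.8] 1.1
-y-x [523.8 -56.5  63.9] 2.1
ends [0.56587793 0.17986119 0.07220516] [ 0.53496699 -0.05787473  0.06333528] len 0.23990108246170858 yaw 82.59183977694437 tilt 0.03695780624625028 c 0.006494513798467618
knife top [0.55134013 0.05576179 0.06      ]
knife w [0.55027233 0.05380699 0.06      ] -y end w [ 0.5354747 -0.0580172  0.065    ] s -0.11279410143854945
```

```bash
python3 -m handwheel '[[0,0,0,0,0,0,1],[0,0,0,0,0,0,1],[0,0,0,0,0,0,1],[0,0,0,0,0,0,1],[0,0,0,0,0,0,1],[0,0,0,0,0,0,1]]'; python3 -c "
from h import *
step('21')
for n in ('scene0','s11','s12','s16','s19','s20'): print(n);barinfo(cv2.imread(f'pics/{n}.png'))
A=[cv2.resize(cv2.imread(f'pics/{n}.png')[185:240,190:330],None,fx=5,fy=5,interpolation=cv2.INTER_CUBIC) for n in ('s16','s21')]
cv2.imwrite('pics/cmp.png',np.vstack(A))
"
```

```text
time: 14.45
position: [0.5354, -0.0579, 0.2834]
tool_rot: [2.354, 2.081, -0.0]
ft_force: [0.3, -0.4, -0.3]
grip_width: 0.008
t 14.5 pos [535.4 -57.9 283.4] F [ 0.17  0.27 -0.19] w 0.004 J [ 0.67  0.1  -0.65  1.6   0.06  1.47 -0.11]
left end col 204.85 top slope -0.1291 right 314 n 103
scene0
left end col 214.22 top slope -0.0468 right 323 n 103
s11
left end col 205.34 top slope -0.0901 right 314 n 98
s12
left end col 205.5 top slope -0.1013 right 315 n 99
s16
left end col 205.5 top slope -0.1017 right 315 n 99
s19
left end col 204.75 top slope -0.126 right 314 n 98
s20
left end col 204.83 top slope -0.1292 right 314 n 103
```

View pics/cmp.png

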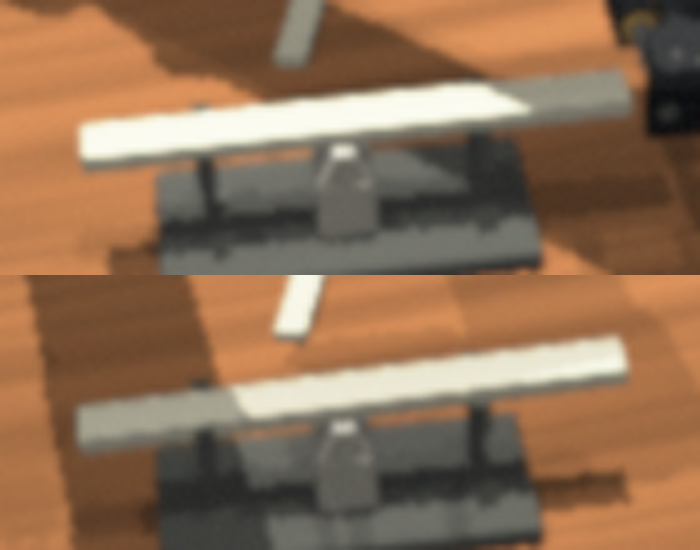

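```bash
python3 - <<'E'
from h import *
T=ctrl.camera_model("top");S=ctrl.camera_model("scene")
f=lambda x,y,o,k:(o[0]+(x+.5)/k-.5,o[1]+(y+.5)/k-.5)
tt={'+y+x':(80,95),'+y-x':(72,153),'-y+x':(708,175),'-y-x':(703,236)}
ss={'+y+x':(716,110),'+y-x':(708,68),'-y+x':(62,141),'-y-x':(57,97)}
P={k:tri(T,f(*tt[k],(220,200),6),S,f(*ss[k],(205,190),6)) for k in tt}
for k in P: print(k,(P[k][0]*1000).round(1),round(P[k][1]*1000,1))
a=(P['+y+x'][0]+P['+y-x'][0])/2;b=(P['-y+x'][0]+P['-y-x'][0])/2
k=np.array([.55,.0545]);u=np.array([.126,.992])
print("ends",a,b,"len",np.linalg.norm(a-b),"yaw",np.degrees(np.arctan2(*(a-b)[[1,0]])),"tilt",(a-b)[2]/.24,"c",((a+b)[:2]/2-k)@u)
E
```

```text
+y+x [578.8 198.6  56.7] 1.5
+y-x [556.8 202.2  58.2] 0.8
-y+x [548.6 -38.1  73.5] 0.9
-y-x [525.6 -36.   74.5] 1.3
ends [0.56781107 0.20039017 0.05744793] [ 0.53711295 -0.03703651  0.07401762] len 0.23997574681398887 yaw 82.63280439478277 tilt -0.06904035359736431 c 0.027269631540653528
```

```bash
python3 - <<'E'
from h import *
T=ctrl.camera_model("top");S=ctrl.camera_model("scene")
k=np.array([.55,.0545]);u=np.array([.126,.992]);v=np.array([.992,-.126])
def blue(im,box):
    x0,y0,x1,y1=box;b=im[y0:y1,x0:x1].astype(int);m=(b[...,0]>150)&(b[...,2]<60);y,x=np.nonzero(m);return x.mean()+x0,y.mean()+y0
t=cv2.imread('pics/t20.png')
t=cv2.imread('pics/top0.png')
for box in ((318,130,345,158),(360,115,390,140)):
    p=blue(t,box);P=onplane(T,p,.085);print(p,P,"s",(P[:2]-k)@u,"w",(P[:2]-k)@v)
for px in [(283,150),(300,132),(303,168),(267,168),(266,135)]:
    P=onplane(T,px,.02);print("medal",P,(P[:2]-k)@u,(P[:2]-k)@v)
P=onplane(T,(408,167),.03);print("loupe",P,(P[:2]-k)@u,(P[:2]-k)@v)
plan((.5319,-.0877,.20),-7.2)
E
```

```text
(np.float64(332.26356589147287), np.float64(143.0)) [ 0.74346808 -0.026021    0.085     ] s -0.055499857312383244 w 0.20206597872036008
(np.float64(376.5655737704918), np.float64(126.48360655737704)) [ 0.78347738 -0.1280773   0.085     ] s -0.15169853442919137 w 0.25461430439624366
medal [0.74473571 0.08438365 0.02      ] 0.054181280487915165 0.18941248248042905
medal [0.79037617 0.04303244 0.02      ] 0.018911573089571934 0.2398980691240176
medal [0.70046946 0.03583219 0.02      ] 0.00044068654948347226 0.15161784892752972
medal [0.6996658  0.12282406 0.02      ] 0.08663535416137264 0.13985964444326665
medal [0.78195976 0.12603319 0.02      ] 0.10018785719541123 0.22109090399143863
loupe [ 0.70281935 -0.2155779   0.03      ] -0.24866203831883832 0.1856266078204241
d mm [-30.    0.2  83.4] rot [-0.      0.0001  0.0026] J7 -0.11 t 14.5
toolx [ 0.123  0.992 -0.   ] tooly [ 0.992 -0.123 -0.   ]
```

```bash
python3 -m handwheel '[[-30,0,50,0,0,0,1],[-30,0,100,0,0,0,1],[-30,0,150,0,0,0,1],[-30,0,200,0,0,0,1],[-30,0,235,0,0,0,1],[-30,0,250,0,0,0,1],[-30,0,250,0,0,0,1],[-30,0,250,0,0,0,1]]' 20; cat >> h.py <<'E'
def rend(im):
    b=im[:,:,0].astype(float)
    for r in (200,203):
        p=b[r,295:330]; hi=np.median(p[:10]); lo=np.median(p[-6:]); t=(hi+lo)/2
        k=[q for q in range(len(p)-1) if p[q]>=t>p[q+1]]
        if k: print("right row",r,round(295+k[-1]+(p[k[-1]]-t)/(p[k[-1]]-p[k[-1]+1]),2),end=" ")
    print()
E
python3 -c "
from h import *
step('22');rend(cv2.imread('pics/s22.png'));rend(cv2.imread('pics/s21.png'))
crop(cv2.imread('pics/s22.png'),180,150,340,260,4,'s22c')"
```

```text
time: 15.5
position: [0.5332, -0.0878, 0.0351]
tool_rot: [2.352, 2.079, 0.002]
ft_force: [0.1, -0.2, 0.5]
grip_width: 0.009
t 15.55 pos [533.2 -87.8  35.2] F [-0.06  0.26 -0.67] w 0.002 J [ 0.65  0.31 -0.61  1.9   0.21  0.99 -0.17]
left end col 204.89 top slope -0.1306 right 314 n 102
right row 200 314.58 right row 203 314.68 
right row 200 314.47 right row 203 314.81
```

View pics/s22c.png

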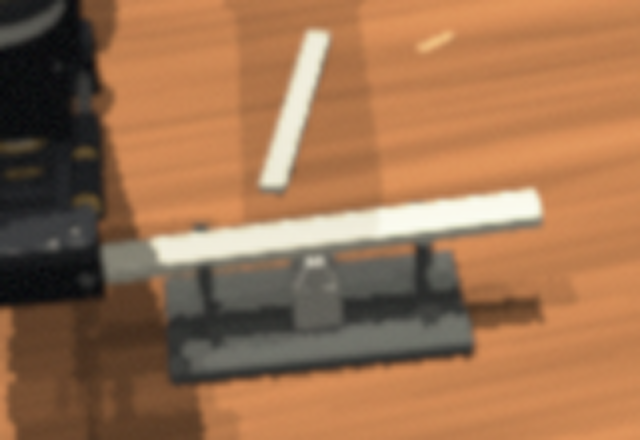

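```bash
python3 -m handwheel '[[8,0,0,0,0,0,1],[14,0,0,0,0,0,1],[17,0,0,0,0,0,1],[19,0,0,0,0,0,1],[20,0,0,0,0,0,1],[20,0,0,0,0,0,1]]' 20; python3 -c "
from h import *
step('23');rend(cv2.imread('pics/s23.png'))"
```

```text
time: 16.3
position: [0.534, -0.0689, 0.0334]
tool_rot: [2.354, 2.079, -0.002]
ft_force: [-0.8, -4.0, 0.1]
grip_width: 0.002
t 16.35 pos [534.  -68.8  33.4] F [-0.86 -4.02 -0.29] w 0.004 J [ 0.62  0.31 -0.62  1.9   0.21  0.99 -0.21]
left end col 214.92 top slope -0.1321 right 314 n 92
right row 200 314.65 right row 203 314.98
```

```bash
python3 -m handwheel '[[0.5,0,0,0,0,0,1],[1,0,0,0,0,0,1],[1.4,0,0,0,0,0,1],[1.4,0,0,0,0,0,1],[-2,0,0,0,0,0,1],[-6,0,0,0,0,0,1],[-8,0,0,0,0,0,1],[-8,0,0,0,0,0,1]]' 20; python3 -c "
from h import *
step('24');rend(cv2.imread('pics/s24.png'))"; python3 -m handwheel '[[0,0,0,0,0,0,1],[0,0,0,0,0,0,1],[0,0,0,0,0,0,1]]' 20; python3 -c "
from h import *
step('25');rend(cv2.imread('pics/s25.png'));rend(cv2.imread('pics/s16.png'))"
```

```text
time: 17.35
position: [0.5332, -0.0757, 0.0334]
tool_rot: [-2.354, -2.08, -0.0]
ft_force: [-0.4, -0.3, -0.1]
grip_width: 0.008
t 17.4 pos [533.2 -75.6  33.4] F [-0.42  0.26  0.61] w 0.007 J [ 0.63  0.31 -0.61  1.9   0.21  0.99 -0.2 ]
left end col 211.14 top slope -0.1037 right 316 n 98
right row 200 315.65 right row 203 316.39 
time: 17.77
position: [0.5332, -0.0756, 0.0334]
tool_rot: [2.354, 2.081, -0.0]
ft_force: [-0.2, -0.3, 0.0]
grip_width: 0.008
t 17.82 pos [533.2 -75.7  33.4] F [ 0.4  -0.4  -0.68] w 0.007 J [ 0.63  0.31 -0.61  1.9   0.21  0.99 -0.2 ]
left end col 211.14 top slope -0.1001 right 316 n 98
right row 200 315.73 right row 203 316.35 
right row 200 317.84 right row 203 316.15
```

Level again: slope -0.1001 against -0.0991 predicted. At about 1.6 mm further toward -y it settled at roughly -0.037 rad, so this spot may be near the -y side of the level zone. One more 1.2 mm nudge toward +y will check the margin.

```bash
python3 -m handwheel '[[5,0,0,0,0,0,1],[8,0,0,0,0,0,1],[9.5,0,0,0,0,0,1],[10.2,0,0,0,0,0,1],[10.6,0,0,0,0,0,1],[10.6,0,0,0,0,0,1],[6,0,0,0,0,0,1],[0,0,0,0,0,0,1],[0,0,0,0,0,0,1],[0,0,0,0,0,0,1],[0,0,0,0,0,0,1]]' 20; python3 -c "
from h import *
step('26');rend(cv2.imread('pics/s26.png'))"; python3 -m handwheel '[[0,0,0,0,0,0,1],[0,0,0,0,0,0,1],[0,0,0,0,0,0,1]]' 20; python3 -c "
from h import *
step('27');rend(cv2.imread('pics/s27.png'))"
```

```text
time: 19.2
position: [0.5332, -0.0754, 0.0334]
tool_rot: [-2.353, -2.081, -0.0]
ft_force: [-0.2, -0.7, 0.5]
grip_width: 0.008
t 19.25 pos [533.2 -75.4  33.4] F [ 0.16 -0.39  0.49] w 0.004 J [ 0.63  0.31 -0.61  1.9   0.21  0.99 -0.2 ]
left end col 211.39 top slope -0.1005 right 316 n 98
right row 200 315.68 right row 203 316.39 
time: 19.62
position: [0.5332, -0.0757, 0.0334]
tool_rot: [2.354, 2.081, -0.0]
ft_force: [-0.2, -1.1, 0.5]
grip_width: 0.004
t 19.68 pos [533.1 -75.7  33.4] F [-0.14  0.5  -0.73] w 0.004 J [ 0.63  0.31 -0.61  1.9   0.21  0.99 -0.2 ]
left end col 211.19 top slope -0.1006 right 316 n 99
right row 200 315.7 right row 203 316.36
```

```bash
python3 -m handwheel '[[6,0,0,0,0,0,1],[9,0,0,0,0,0,1],[10.5,0,0,0,0,0,1],[11.4,0,0,0,0,0,1],[12,0,0,0,0,0,1],[12,0,0,0,0,0,1]]' 20; python3 -c "
from h import *
step('28');rend(cv2.imread('pics/s28.png'))"; python3 -m handwheel '[[-4,0,0,0,0,0,1],[-12,0,0,0,0,0,1],[-12,0,0,0,0,0,1],[-12,0,0,0,0,0,1],[-12,0,0,0,0,0,1]]' 20; python3 -c "
from h import *
step('29');rend(cv2.imread('pics/s29.png'))"
```

```text
time: 20.42
position: [0.5346, -0.0642, 0.0334]
tool_rot: [2.354, 2.08, -0.001]
ft_force: [-0.2, -2.9, 0.5]
grip_width: 0.004
t 20.48 pos [534.6 -64.1  33.4] F [-0.43 -3.18  0.49] w 0.005 J [ 0.62  0.31 -0.62  1.9   0.21  0.99 -0.22]
left end col 217.4 top slope -0.102 right 317 n 90
right row 200 316.72 right row 203 317.41 
time: 21.1
position: [0.5332, -0.0754, 0.0335]
tool_rot: [-2.353, -2.081, -0.0]
ft_force: [0.1, 0.1, -0.5]
grip_width: 0.002
t 21.15 pos [533.2 -75.4  33.4] F [-0.66  0.32 -0.02] w 0.005 J [ 0.63  0.31 -0.61  1.9   0.21  0.99 -0.2 ]
left end col 211.38 top slope -0.0884 right 316 n 96
right row 200 316.8 right row 203 316.93
```

```bash
python3 -m handwheel '[[0,0,0,0,0,0,1],[0,0,0,0,0,0,1],[0,0,0,0,0,0,1],[0,0,0,0,0,0,1]]' 20; python3 -c "
from h import *
step('30');rend(cv2.imread('pics/s30.png'))"
```

```text
time: 21.65
position: [0.5332, -0.0758, 0.0335]
tool_rot: [2.354, 2.081, -0.0]
ft_force: [-0.0, -0.3, -0.2]
grip_width: 0.006
t 21.7 pos [533.2 -75.7  33.4] F [ 0.4  -0.44 -0.04] w 0.005 J [ 0.63  0.31 -0.61  1.9   0.21  0.99 -0.2 ]
left end col 211.11 top slope -0.0884 right 316 n 97
right row 200 316.79 right row 203 316.91
```

The tilt is now a steady +0.014 rad, so it varies smoothly with position and is zero about 1.5–2 mm back toward -y. I'll go round to the +y end for a fine nudge.

```bash
python3 -m handwheel '[[-3,0,-50,0,0,0,1],[0,0,-100,0,0,0,1],[60,0,-110,0,0,0,1],[120,0,-110,0,0,0,1],[180,0,-110,0,0,0,1],[240,0,-110,0,0,0,1],[298,0,-110,0,0,0,1],[298,0,-110,0,0,0,1],[298,0,-60,0,0,0,1],[298,0,-10,0,0,0,1],[298,0,0,0,0,0,1],[298,0,0,0,0,0,1]]' 20; python3 -c "
from h import *
step('31');rend(cv2.imread('pics/s31.png'))
p=ctrl.get_state()['position'];d=p[:2]-[.55,.0545];print('s',d@[.126,.992],'w',d@[.992,-.126])"
```

```text
time: 23.2
position: [0.57, 0.2195, 0.0339]
tool_rot: [-2.355, -2.08, 0.0]
ft_force: [0.4, 0.7, -0.3]
grip_width: 0.007
t 23.25 pos [570.9 220.2  35.1] F [0.03 0.34 0.54] w 0.004 J [ 0.17  0.49 -0.73  1.72  0.36  1.07 -0.8 ]
left end col 206.67 top slope -0.0831 right 317 n 97
right row 200 325.1 right row 203 317.31 
s 0.16702679727665387 w -0.00010005588544611228
```

```bash
python3 -m handwheel '[[-10,0,0,0,0,0,1],[-18,0,0,0,0,0,1],[-23,0,0,0,0,0,1],[-26,0,0,0,0,0,1],[-27.5,0,0,0,0,0,1],[-27.5,0,0,0,0,0,1]]' 20; python3 -c "
from h import *
step('32')"
```

```text
time: 24.0
position: [0.5663, 0.1937, 0.0336]
tool_rot: [-2.353, -2.081, -0.001]
ft_force: [0.4, 4.7, 0.2]
grip_width: 0.007
t 24.05 pos [566.3 193.6  33.5] F [-0.1   3.79  0.11] w 0.006 J [ 0.22  0.46 -0.73  1.75  0.35  1.06 -0.75]
left end col 205.76 top slope -0.0829 right 312 n 95
```

```bash
python3 -m handwheel '[[3,0,0,0,0,0,1],[10,0,0,0,0,0,1],[12,0,0,0,0,0,1],[12,0,0,0,0,0,1],[12,0,0,0,0,0,1],[12,0,0,0,0,0,1]]' 20; python3 -c "
from h import *
step('33')"
```

```text
time: 24.8
position: [0.5679, 0.2043, 0.0334]
tool_rot: [2.354, 2.08, -0.0]
ft_force: [-0.4, 0.3, 0.9]
grip_width: 0.007
t 24.85 pos [567.8 204.4  33.4] F [-0.16 -0.05 -0.3 ] w 0.004 J [ 0.2   0.47 -0.73  1.74  0.36  1.06 -0.77]
left end col 205.75 top slope -0.1046 right 315 n 99
```

Released, the bar reads slope -0.105, level to within about 0.006 rad. Now for the saddle; I'll re-check level from a clear view on the way.

```bash
python3 -c "
from h import *
plan((.4934,-.2767,.160),34.4)"
```

```text
d mm [-486.6  -14.7 -126.5] rot [-2.000e-04  3.000e-04 -7.237e-01] J7 -0.77 t 24.85
toolx [ 0.123  0.992 -0.   ] tooly [ 0.992 -0.123 -0.   ]
```

```bash
python3 -m handwheel '[[2,0,-60,0,0,0,1],[2,0,-122,0,0,0,1],[-60,0,-126,0,0,0,-1],[-122,-4,-126,0,0,-0.1,-1],[-184,-8,-126,0,0,-0.25,-1],[-246,-10,-126,0,0,-0.4,-1],[-308,-12,-126,0,0,-0.55,-1],[-370,-15,-126,0,0,-0.724,-1],[-432,-15,-126,0,0,-0.724,-1],[-487,-15,-126,0,0,-0.724,-1],[-487,-15,-126,0,0,-0.724,-1]]' 20; python3 -c "
from h import *
step('34')
im=ctrl.get_image('top')[:,:,::-1].copy();cv2.imwrite('pics/t34.png',im)
cm=ctrl.camera_model('wrist');im=ctrl.get_image('wrist')[:,:,::-1].copy();cv2.imwrite('pics/w34.png',im)
plan((.4934,-.2767,.160),34.4)
t=cv2.imread('pics/t34.png');s=cv2.imread('pics/s34.png')
crop(t,225,200,355,255,6,'t34c');crop(s,195,180,325,240,6,'s34c')
"
```

```text
time: 26.22
position: [0.4906, -0.2837, 0.1589]
tool_rot: [-1.479, -2.772, 0.004]
ft_force: [-0.7, 0.1, -0.2]
grip_width: 0.942
t 26.27 pos [ 491.9 -279.9  159. ] F [0.13 1.37 0.58] w 0.962 J [ 1.    0.22 -0.61  1.72  0.13  1.24  0.96]
left end col 205.75 top slope -0.1079 right 315 n 104
d mm [-0.7 -0.6 -0.6] rot [ 0.0006 -0.0006  0.0012] J7 0.96 t 26.375
toolx [-0.566  0.824  0.001] tooly [0.824 0.566 0.001]
```

View pics/t34c.png

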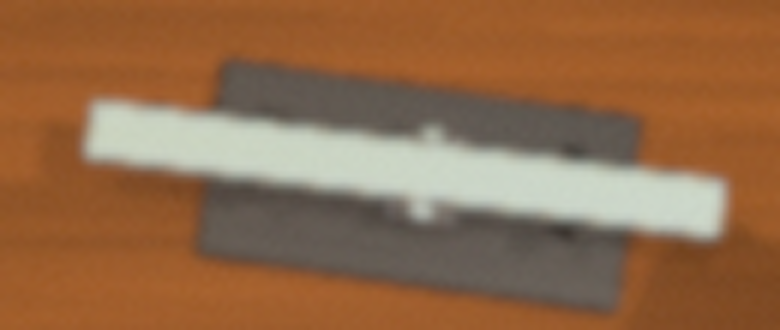

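View pics/s34c.png

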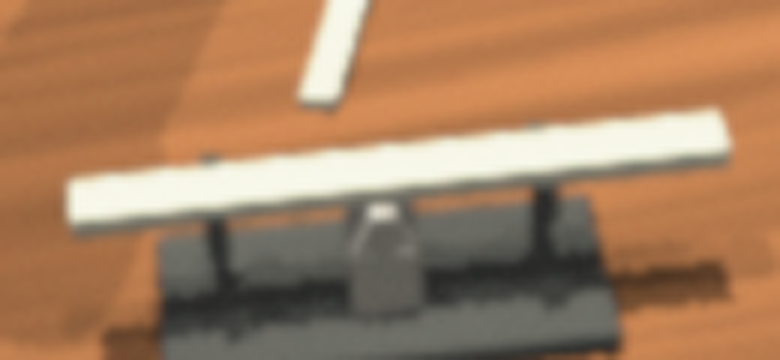

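View pics/w34.png

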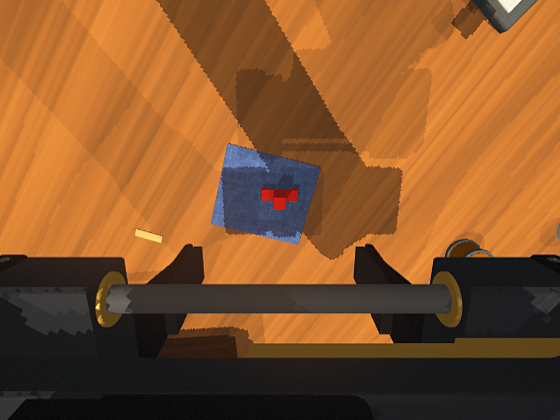

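View pics/s34.png

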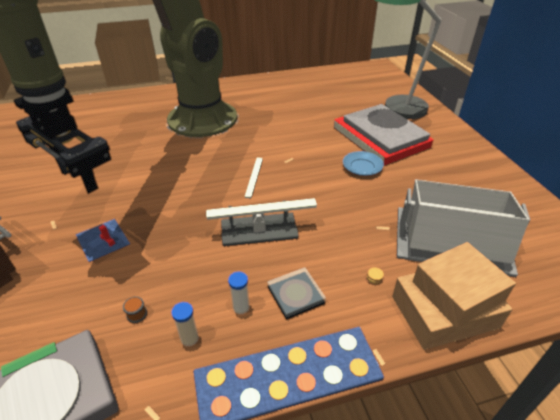

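```bash
python3 - <<'E'
from h import *
T=ctrl.camera_model("top");S=ctrl.camera_model("scene")
f=lambda x,y,o,k:(o[0]+(x+.5)/k-.5,o[1]+(y+.5)/k-.5)
tt={'+y+x':(93,100),'+y-x':(86,160),'-y+x':(728,181),'-y-x':(722,241)}
ss={'+y+x':(730,155),'+y-x':(720,110),'-y+x':(70,224),'-y-x':(67,180)}
P={k:tri(T,f(*tt[k],(225,200),6),S,f(*ss[k],(195,180),6)) for k in tt}
for k in P: print(k,(P[k][0]*1000).round(1),round(P[k][1]*1000,1))
a=(P['+y+x'][0]+P['+y-x'][0])/2;b=(P['-y+x'][0]+P['-y-x'][0])/2
k=np.array([.55,.0545]);u=np.array([.126,.992])
print("ends",a,b,"len",np.linalg.norm(a-b),"yaw",np.degrees(np.arctan2(*(a-b)[[1,0]])),"tilt",(a-b)[2]/.24,"c",((a+b)[:2]/2-k)@u)
s=ctrl.get_state();M=R.from_rotvec(s["tool_rot"]).as_matrix();p=s["position"]
for z in (.014,0,-.01,-.02): print(z,[proj(S,p+M@[x,y,z]).round(1) for y in (-.0435,.0435,.0585) for x in (-.0095,.0095)])
s=cv2.imread('pics/s34.png');crop(s,10,90,150,265,4,'s34d')
E
```

```text
+y+x [575.9 181.3  65.8] 1.8
+y-x [553.1 184.3  68.2] 0.1
-y+x [547.2 -57.7  66.2] 0.1
-y-x [524.5 -55.2  67.1] 0.6
ends [0.5645164  0.18279198 0.06697596] [ 0.53584796 -0.05643492  0.06665738] len 0.24093876564993527 yaw 83.16638520017003 tilt 0.0013274199588644842 c 0.008632053320884523
0.014 [array([ 72.3, 184.1]), array([ 80.9, 179.7]), array([ 96.1, 201.8]), array([104.8, 196.9]), array([100.4, 205. ]), array([109.2, 200.1])]
0 [array([ 70. , 178.6]), array([ 78.7, 174.2]), array([ 93.9, 196.2]), array([102.7, 191.4]), array([ 98.3, 199.4]), array([107.1, 194.5])]
-0.01 [array([ 68.3, 174.6]), array([ 77.1, 170.2]), array([ 92.3, 192.1]), array([101.2, 187.3]), array([ 96.7, 195.4]), array([105.7, 190.4])]
-0.02 [array([ 66.6, 170.5]), array([ 75.4, 166.2]), array([ 90.7, 188. ]), array([ 99.7, 183.2]), array([ 95.1, 191.2]), array([104.2, 186.3])]
```

View pics/s34d.png

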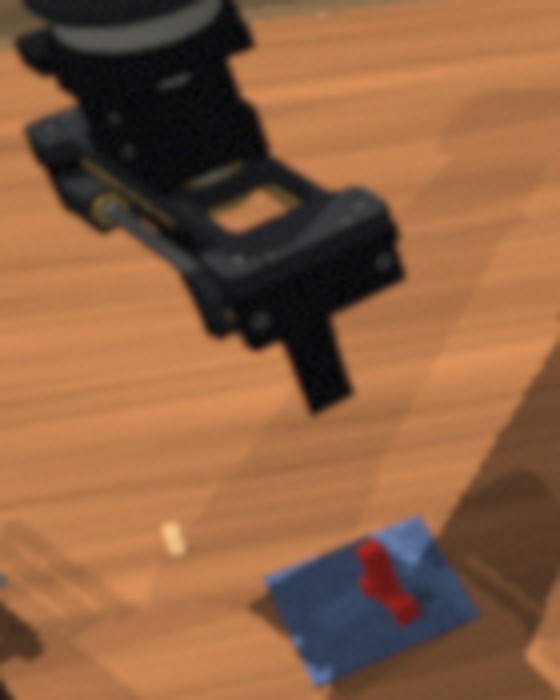

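The bar is level from a clear view: triangulated tilt 0.001 rad, centre at s = +8.6 mm. The arm was still moving when that picture was taken, so I'll look at the fingertips again now it has settled.

```bash
python3 - <<'E'
from h import *
S=ctrl.camera_model("scene")
s=ctrl.get_state();M=R.from_rotvec(s["tool_rot"]).as_matrix();p=s["position"];st()
im=ctrl.get_image('scene')[:,:,::-1].copy();crop(im,40,120,140,255,5,'s35d');cv2.imwrite('pics/s35.png',im)
for z in (.014,0,-.01,-.02): print(z,[((proj(S,p+M@[x,y,z])-[40,120])*5).round() for y in (.0435,.0585) for x in (-.0095,.0095)])
E
```

```text
t 26.38 pos [ 493.4 -275.8  159.4] F [ 0.55 -0.29 -0.65] w 0.988 J [ 1.    0.22 -0.61  1.72  0.13  1.24  0.96]
0.014 [array([280., 409.]), array([324., 385.]), array([302., 425.]), array([346., 400.])]
0 [array([269., 381.]), array([314., 357.]), array([291., 397.]), array([336., 373.])]
-0.01 [array([261., 361.]), array([306., 337.]), array([284., 377.]), array([328., 352.])]
-0.02 [array([253., 340.]), array([299., 316.]), array([275., 356.]), array([321., 332.])]
```

View pics/s35d.png

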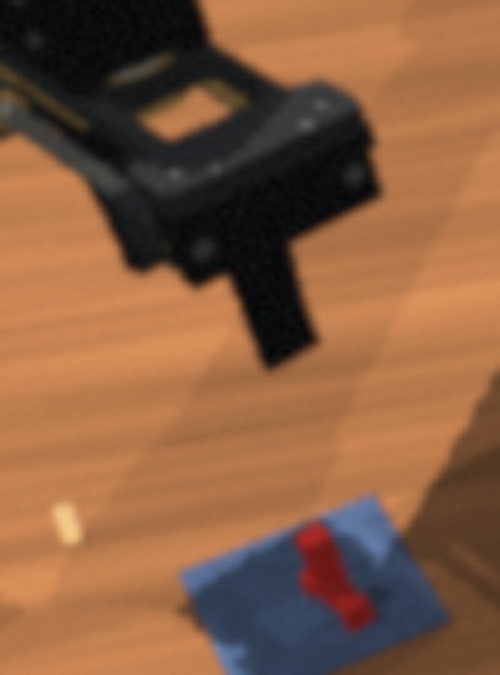

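The settled view puts the fingertips at s35d (270,367)–(317,342). That is about 10 mm behind the reported TCP, so tip_reach (14 mm ahead) is about 24 mm off, as the first push also showed. I'll use tip z = TCP z + 10 mm.

```bash
python3 -m handwheel '[[0,0,50,0,0,0,-1],[0,0,100,0,0,0,-1],[0,0,100,0,0,0,-1],[0,0,100,0,0,0,-1]]' 10; python3 - <<'E'
from h import *
S=ctrl.camera_model("scene")
st();cm=ctrl.camera_model('wrist');im=ctrl.get_image('wrist')[:,:,::-1].copy();cv2.imwrite('pics/w36.png',im);crop(im,170,140,390,300,3.6,'w36c')
s=ctrl.get_state();M=R.from_rotvec(s["tool_rot"]).as_matrix();p=s["position"]
for n,(x,y,z) in {'fin top':(.4934,-.2767,.047),'bridge':(.4934,-.2767,.015)}.items(): print(n,((proj(cm,(x,y,z))-[170,140])*3.6).round())
im=ctrl.get_image('scene')[:,:,::-1].copy();crop(im,40,150,140,255,5,'s36d');cv2.imwrite('pics/s36.png',im)
E
```

```text
time: 26.92
position: [0.4948, -0.2762, 0.0613]
tool_rot: [1.46, 2.779, 0.0]
ft_force: [1.3, -0.1, 0.3]
grip_width: 1.001
t 26.93 pos [ 494.8 -276.2   61.3] F [ 1.25 -0.11  0.32] w 1.001 J [ 0.97  0.32 -0.59  1.82  0.2   1.06  0.91]
fin top [384. 372.]
bridge [384. 311.]
```

View pics/w36c.png

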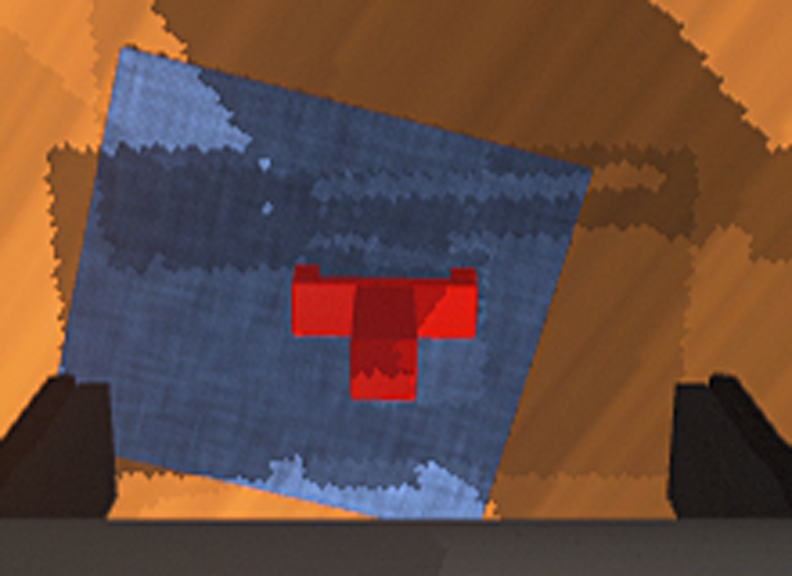

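View pics/s36d.png

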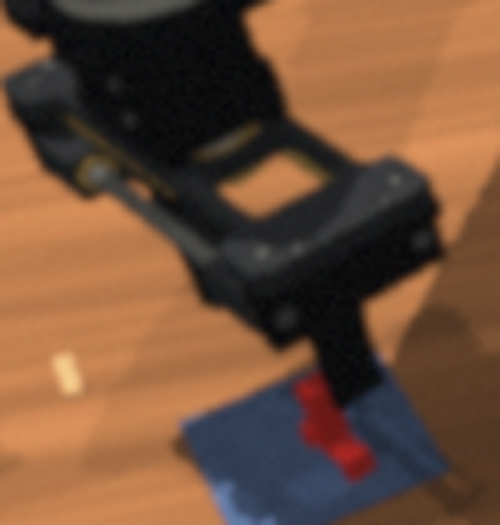

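The wrist view shows the saddle squarely aligned. Its bridge is centred at (384,308) and the fin top at (384,372), against predictions of (384,311) and (384,372). Descending with a force check.

```bash
python3 -m handwheel '[[0.4,-1,20,0,0,0,-1],[0.4,-1,38,0,0,0,-1],[0.4,-1,38,0,0,0,-1],[0.4,-1,38,0,0,0,-1]]' 10; python3 - <<'E'
from h import *
st();im=ctrl.get_image('scene')[:,:,::-1].copy();crop(im,40,150,140,255,5,'s37d');cv2.imwrite('pics/s37.png',im)
S=ctrl.camera_model("scene");s=ctrl.get_state();M=R.from_rotvec(s["tool_rot"]).as_matrix();p=s["position"]
for z in (.014,-.01): print(z,[((proj(S,p+M@[x,y,z])-[40,150])*5).round() for y in (.0435,.0585) for x in (-.0095,.0095)])
E
```

```text
time: 27.52
position: [0.4922, -0.2769, 0.0212]
tool_rot: [-1.464, -2.779, -0.0]
ft_force: [0.1, 0.1, -0.3]
grip_width: 0.999
t 27.52 pos [ 492.2 -276.9   21.2] F [ 0.15  0.1  -0.29] w 0.999 J [ 0.96  0.37 -0.58  1.85  0.24  0.99  0.88]
0.014 [array([373., 502.]), array([411., 477.]), array([393., 519.]), array([431., 493.])]
-0.01 [array([357., 463.]), array([396., 438.]), array([378., 480.]), array([417., 455.])]
```

View pics/s37d.png

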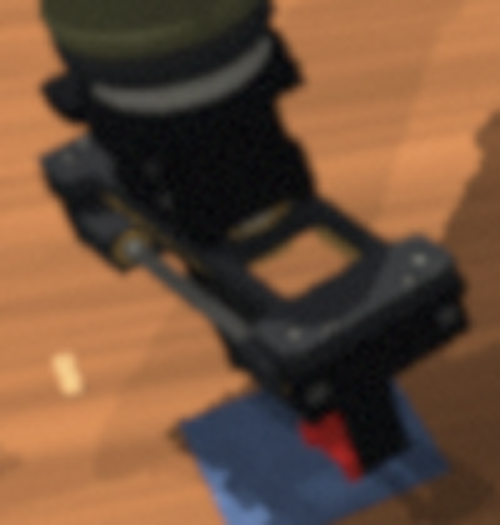

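```bash
python3 -m handwheel '[[0,0,5,0,0,0,-1],[0,0,10,0,0,0,-1],[0,0,10,0,0,0,-1],[0,0,10,0,0,0,1],[0,0,10,0,0,0,1],[0,0,10,0,0,0,1],[0,0,10,0,0,0,1],[0,0,10,0,0,0,1],[0,0,10,0,0,0,1],[0,0,10,0,0,0,1],[0,0,10,0,0,0,1]]' 10; python3 - <<'E'
from h import *
st();im=ctrl.get_image('wrist')[:,:,::-1].copy();crop(im,170,140,390,300,3.6,'w38c')
E
```

```text
time: 28.95
position: [0.4921, -0.2771, 0.0114]
tool_rot: [1.464, 2.779, -0.0]
ft_force: [-0.0, 1.2, -0.6]
grip_width: 0.175
t 28.95 pos [ 492.1 -277.1   11.4] F [-0.05  1.19 -0.56] w 0.175 J [ 0.95  0.39 -0.57  1.86  0.25  0.97  0.88]
```

View pics/w38c.png

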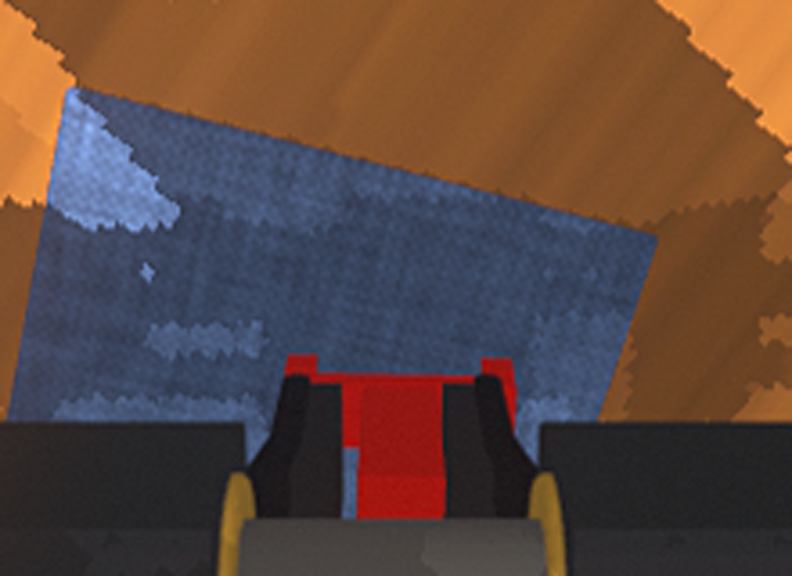

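```bash
python3 -m handwheel '[[0,0,0,0,0,0,1],[0,0,0,0,0,0,1],[0,0,0,0,0,0,1],[0,0,0,0,0,0,1]]' 10; python3 - <<'E'
from h import *
st();im=ctrl.get_image('wrist')[:,:,::-1].copy();crop(im,170,140,390,300,3.6,'w39c')
E
```

```text
time: 29.5
position: [0.4922, -0.2771, 0.0115]
tool_rot: [1.464, 2.779, -0.0]
ft_force: [-0.4, -0.2, 0.6]
grip_width: 0.135
t 29.5 pos [ 492.2 -277.1   11.5] F [-0.43 -0.19  0.58] w 0.135 J [ 0.95  0.39 -0.57  1.86  0.25  0.97  0.88]
```

View pics/w39c.png

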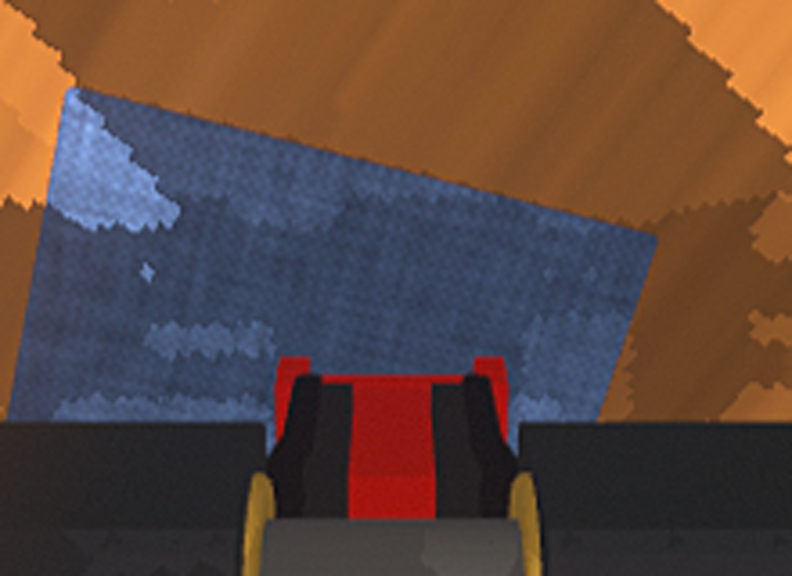

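```bash
python3 - <<'E'
from h import *
cm=ctrl.camera_model("wrist");s=ctrl.get_state();M=R.from_rotvec(s["tool_rot"]).as_matrix();p=s["position"]
P=onplane(cm,(170+392/3.6,140+377/3.6),.015);print((M.T@(P-p)*1000).round(1))
# target: tool y -> -7.2deg ; saddle centre over knife
k=np.array([.5503,.0545])
plan((k[0],k[1],.160),-7.1)
E
```

```text
[ 6.9 -0.1 -3.5]
d mm [ 240.6  235.4 -148.6] rot [-0.00e+00  1.00e-04  7.25e-01] J7 0.88 t 29.55
toolx [-0.566  0.825 -0.   ] tooly [ 0.825  0.566 -0.   ]
```

The fin is gripped: 11.7 mm opening for a 12 mm fin, with the bridge square in the view. Carrying it to above the knife.

```bash
python3 -m handwheel '[[0,0,-30,0,0,0,1],[0,0,-90,0,0,0,1],[20,20,-148,0,0,0.05,1],[64,62,-148,0,0,0.2,1],[108,105,-148,0,0,0.35,1],[152,148,-148,0,0,0.5,1],[196,191,-148,0,0,0.65,1],[230,225,-148,0,0,0.725,1],[240.5,235.5,-148,0,0,0.725,1],[240.5,235.5,-148,0,0,0.725,1],[240.5,235.5,-148,0,0,0.725,1]]' 10; python3 - <<'E'
from h import *
plan((.5502,.0545,.095),-7.1);st()
im=ctrl.get_image('scene')[:,:,::-1].copy();cv2.imwrite('pics/s40.png',im);crop(im,180,120,340,260,4,'s40c')
im=ctrl.get_image('wrist')[:,:,::-1].copy();cv2.imwrite('pics/w40.png',im)
E
```

```text
time: 30.92
position: [0.5503, 0.052, 0.1591]
tool_rot: [2.357, 2.076, -0.002]
ft_force: [-0.5, -0.1, -0.2]
grip_width: 0.135
d mm [ 2.6 -0.4 64.1] rot [-0.0005  0.0014 -0.0026] J7 -0.4 t 30.925
toolx [ 0.126  0.992 -0.001] tooly [ 0.992 -0.126 -0.   ]
t 30.93 pos [550.3  52.  159.1] F [-0.46 -0.1  -0.24] w 0.135 J [ 0.54  0.22 -0.77  1.74  0.16  1.24 -0.4 ]
```

View pics/s40c.png

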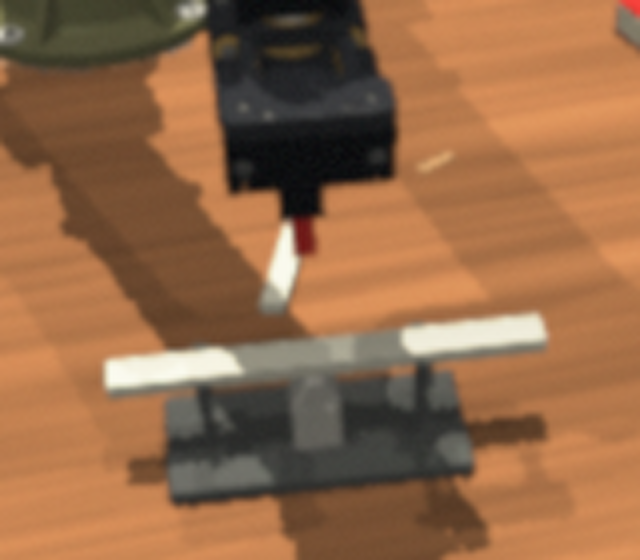

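View pics/w40.png

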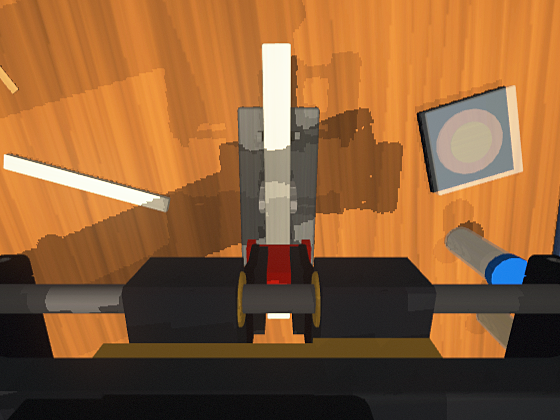

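```bash
python3 -m handwheel '[[0,0,30,0,0,0,1],[0,0,50,0,0,0,1],[0,0,60,0,0,0,1],[0,0,60,0,0,0,1],[0,0,60,0,0,0,1]]' 10; python3 - <<'E'
from h import *
plan((.5502,.0545,.0725),-7.1);st()
cm=ctrl.camera_model('wrist')
im=ctrl.get_image('wrist')[:,:,::-1].copy();cv2.imwrite('pics/w41.png',im);crop(im,210,150,350,300,4.5,'w41c')
im=ctrl.get_image('scene')[:,:,::-1].copy();cv2.imwrite('pics/s41.png',im);crop(im,200,150,330,260,5,'s41c')
E
```

```text
time: 31.65
position: [0.551, 0.0546, 0.1002]
tool_rot: [2.354, 2.079, 0.002]
ft_force: [0.8, -0.6, -0.3]
grip_width: 0.133
d mm [-0.2 -0.8 27.7] rot [ 0.0013 -0.0002 -0.    ] J7 -0.44 t 31.65
toolx [0.124 0.992 0.   ] tooly [ 0.992 -0.124  0.001]
t 31.65 pos [551.   54.6 100.2] F [ 0.8  -0.55 -0.3 ] w 0.133 J [ 0.51  0.28 -0.75  1.81  0.21  1.13 -0.44]
```

View pics/s41c.png

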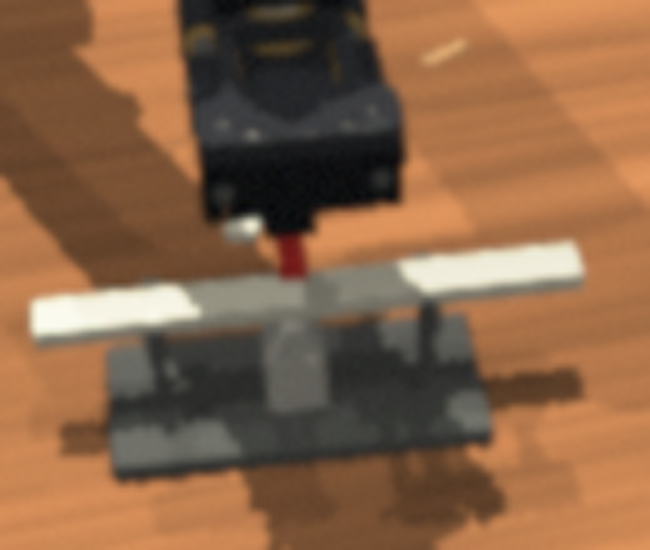

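View pics/w41c.png

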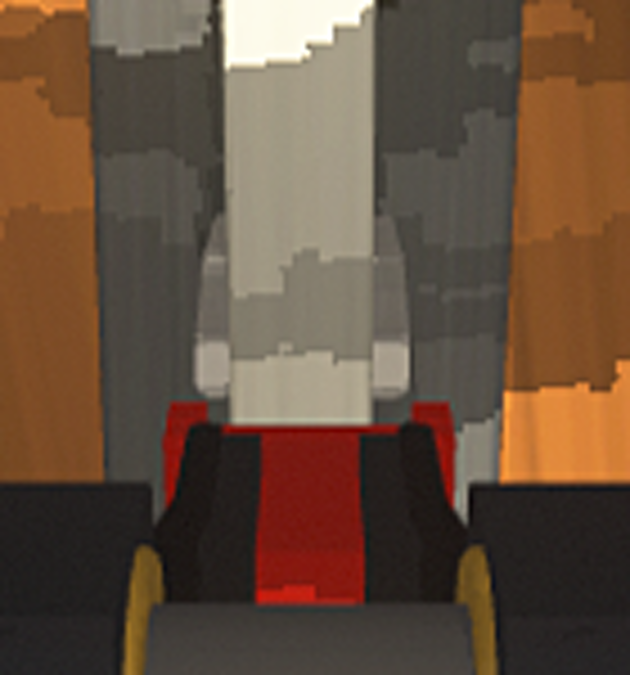

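```bash
python3 - <<'E'
from h import *
cm=ctrl.camera_model("wrist");s=ctrl.get_state();M=R.from_rotvec(s["tool_rot"]).as_matrix();p=s["position"]
g=lambda x,y:(210+(x+.5)/4.5-.5,150+(y+.5)/4.5-.5)
L=lambda P:(M.T@(P-p)*1000).round(1)
print("crest rows",[L(onplane(cm,g(302,r),.06)) for r in (340,365,389)])
print("crest ends",L(onplane(cm,g(195,365),.06)),L(onplane(cm,g(410,365),.06)))
print("bar edges",L(onplane(cm,g(229,400),.07)),L(onplane(cm,g(373,400),.07)))
print("bridge far top edge",L(onplane(cm,g(310,427),p[2]-.0085+.012)))
print("leg outer",L(onplane(cm,g(167,404),p[2]-.0085)),L(onplane(cm,g(452,404),p[2]-.0085)))
E
```

```text
crest rows [array([ 3.6, -1.2, 40.3]), array([-0.6, -1.2, 40.3]), array([-4.7, -1.2, 40.3])]
crest ends [ -0.6 -18.3  40.3] [-0.7 16.  40.3]
bar edges [ -2.7 -12.4  30.3] [-2.7  9.7 30.3]
bridge far top edge [ 6.9 -0.  -3.5]
leg outer [  5.3 -19.6   8.5] [ 5.3 19.5  8.5]
```

The held saddle and knife share this wrist view. The crest is centred at tool (-0.6, -1.2) mm, the bar at y = -1.3, and the saddle at about (+0.1, 0). I'll correct by (-0.7, -1.2) mm and lower slowly.

```bash
python3 -m handwheel '[[-0.7,-1.2,8,0,0,0,1],[-0.7,-1.2,15,0,0,0,1],[-0.7,-1.2,20,0,0,0,1],[-0.7,-1.2,23,0,0,0,1],[-0.7,-1.2,25,0,0,0,1],[-0.7,-1.2,26.5,0,0,0,1],[-0.7,-1.2,26.5,0,0,0,1]]' 10; python3 - <<'E'
from h import *
st()
im=ctrl.get_image('scene')[:,:,::-1].copy();cv2.imwrite('pics/s42.png',im);crop(im,200,150,330,260,6,'s42c')
im=ctrl.get_image('wrist')[:,:,::-1].copy();cv2.imwrite('pics/w42.png',im);crop(im,210,150,350,300,4,'w42c')
E
```

```text
time: 32.62
position: [0.5491, 0.0539, 0.0729]
tool_rot: [2.355, 2.08, -0.0]
ft_force: [-0.0, 0.4, -0.2]
grip_width: 0.14
t 32.62 pos [549.1  53.9  72.9] F [-0.03  0.41 -0.2 ] w 0.14 J [ 0.5   0.31 -0.74  1.84  0.24  1.08 -0.45]
```

View pics/s42c.png

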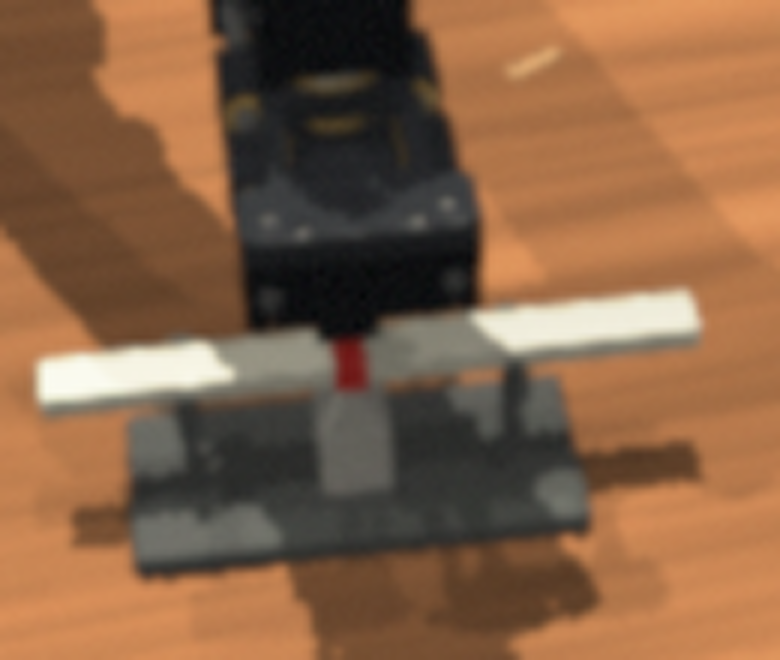

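View pics/w42c.png

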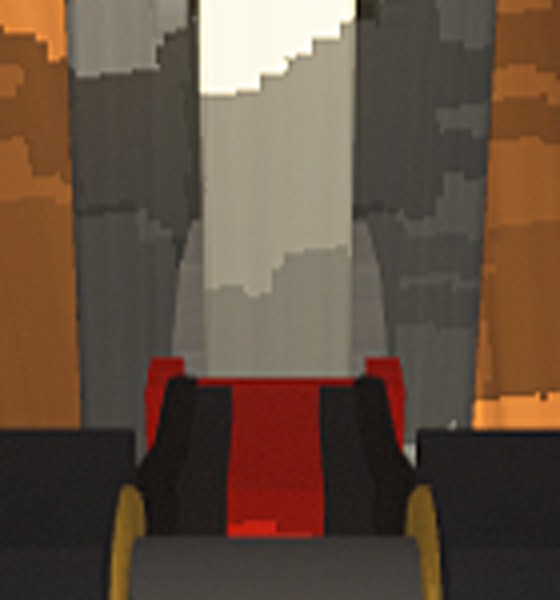

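In the scene view the saddle (s42c 335–370, centre 352) stands over the knife (centre 355). In the wrist view its legs are on both sides of the bar. It is about 1.4 mm above the bar, so I'll lower 1 mm and open gently.

```bash
python3 -m handwheel '[[0,0,0.6,0,0,0,1],[0,0,1.0,0,0,0,1],[0,0,1.0,0,0,0,1],[0,0,1.0,0,0,0,0.68],[0,0,1.0,0,0,0,0.6],[0,0,1.0,0,0,0,0.45],[0,0,1.0,0,0,0,0.35],[0,0,1.0,0,0,0,0.35]]' 10; python3 - <<'E'
from h import *
st()
im=ctrl.get_image('scene')[:,:,::-1].copy();cv2.imwrite('pics/s43.png',im);crop(im,200,150,330,260,6,'s43c')
im=ctrl.get_image('wrist')[:,:,::-1].copy();cv2.imwrite('pics/w43.png',im);crop(im,210,150,350,300,4,'w43c')
E
```

```text
time: 33.72
position: [0.5491, 0.0539, 0.0719]
tool_rot: [2.355, 2.08, -0.0]
ft_force: [-0.2, 0.0, 0.1]
grip_width: 0.313
t 33.73 pos [549.1  53.9  71.9] F [-0.2   0.03  0.12] w 0.313 J [ 0.5   0.31 -0.74  1.84  0.24  1.08 -0.45]
```

View pics/s43c.png

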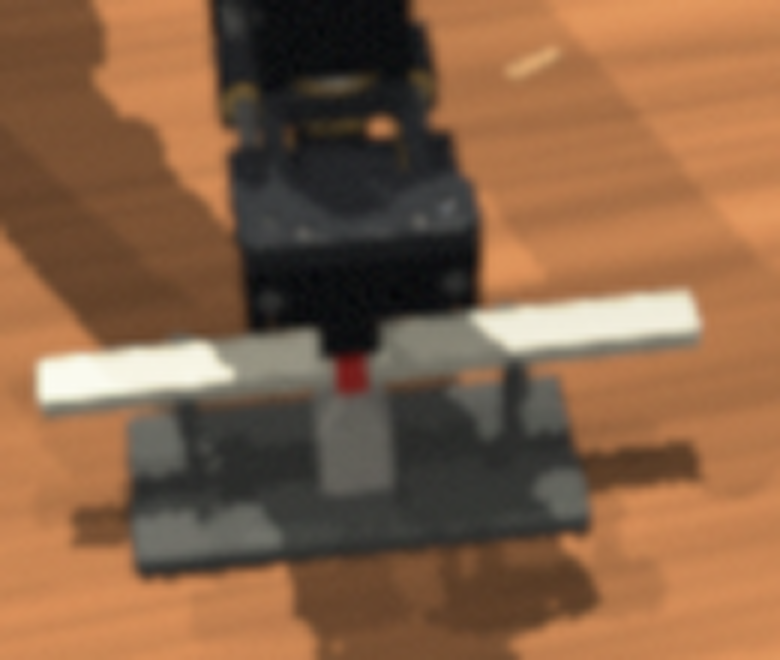

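View pics/w43c.png

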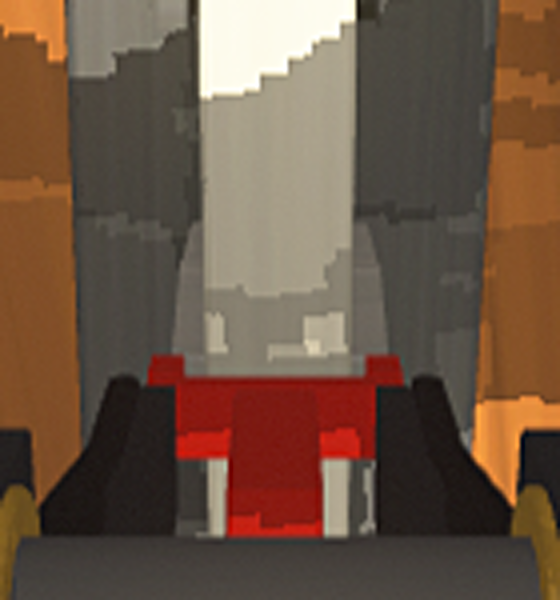

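Released: the saddle sits on the bar with the fingers clear on both sides. Rising straight up and then away to check.

```bash
python3 -m handwheel '[[0,0,-10,0,0,0,0.35],[0,0,-40,0,0,0,0.35],[0,0,-90,0,0,0,0.35],[0,0,-145,0,0,0,0.35],[-30,0,-180,0,0,0,0.35],[-90,0,-180,0,0,0,0.35],[-150,0,-180,0,0,0,0.35],[-210,0,-180,0,0,0,0.35],[-260,0,-180,0,0,0,0.35],[-260,0,-180,0,0,0,0.35]]' 10; python3 - <<'E'
from h import *
step('44')
im=cv2.imread('pics/s44.png');crop(im,195,180,325,240,6,'s44c')
im=ctrl.get_image('top')[:,:,::-1].copy();cv2.imwrite('pics/t44.png',im);crop(im,225,200,355,255,6,'t44c')
im=ctrl.get_image('wrist')[:,:,::-1].copy();cv2.imwrite('pics/w44.png',im);np.save('w44.npy',ctrl.camera_model('wrist'))
E
```

```text
time: 35.08
position: [0.5154, -0.2098, 0.2521]
tool_rot: [2.363, 2.069, -0.002]
ft_force: [0.0, 0.8, -0.5]
grip_width: 0.325
t 35.12 pos [ 516.4 -206.2  252.3] F [-0.04  1.33  0.46] w 0.326 J [ 0.87  0.14 -0.59  1.61  0.08  1.41  0.14]
left end col 260.28 top slope -0.1076 right 315 n 50
```

View pics/s44c.png

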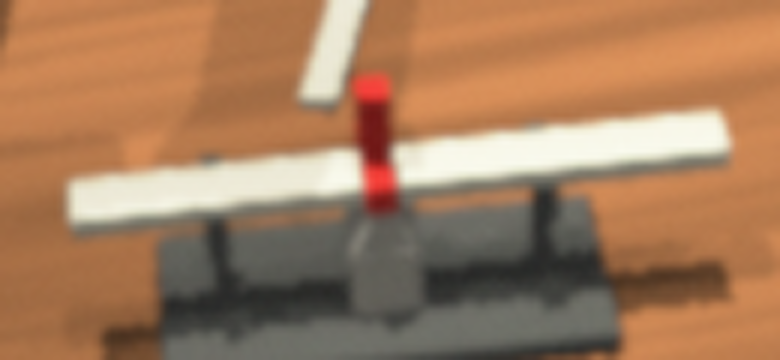

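View pics/t44c.png

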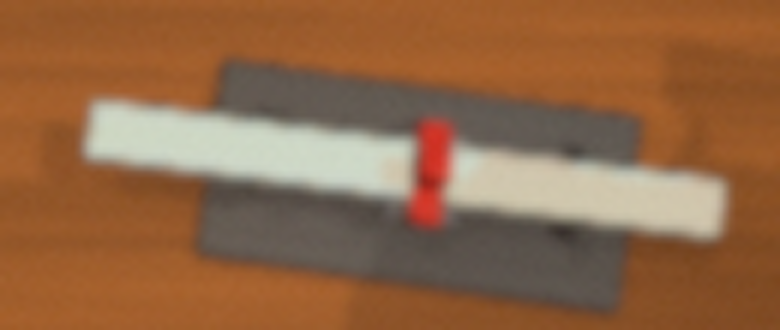

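View pics/w44.png

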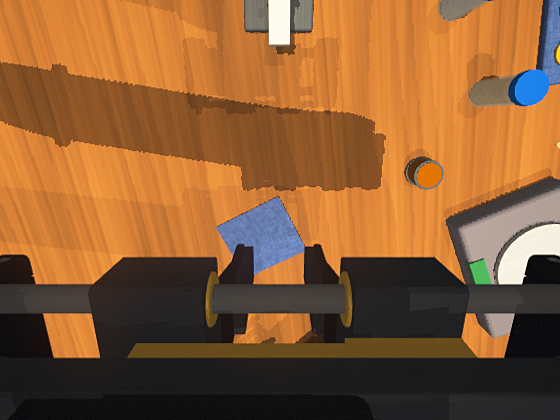

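```bash
python3 - <<'E'
from h import *
T=ctrl.camera_model("top");S=ctrl.camera_model("scene")
def edges(im,cols,lo,hi,guess):  # far(upper) & lower edge rows subpixel from blue channel
    g=im[:,:,0].astype(float);up=[];dn=[]
    for c in cols:
        m=int(round(guess(c)));p=g[:,c]
        def cross(r0,r1):
            st=1 if r1>r0 else -1; bg=np.median(p[min(r1,r1+2*st):max(r1,r1+2*st)+1]);t=(p[r0]+bg)/2
            for r in range(r0,r1,st):
                if (p[r]-t)*(p[r+st]-t)<=0 and p[r]!=p[r+st]: return r+st*(p[r]-t)/(p[r]-p[r+st])
            return np.nan
        up.append(cross(m,m-8));dn.append(cross(m,m+8))
    out=[]
    for a in (up,dn):
        a=np.array(a);c=np.array(cols);ok=~np.isnan(a)
        for _ in range(4):
            f=np.polyfit(c[ok],a[ok],1);ok=ok&(abs(np.polyval(f,c)-a)<.35)
        out.append((f,ok.sum()))
    return out
k=np.array([.55,.0545])
for tn,sn,ce,tl in (('top0','scene0',.0273,.069),('t20','s20',.0065,-.037),('t34','s34',.0086,0)):
    t=cv2.imread(f'pics/{tn}.png')
    # use columns outside the grey base: background wood on both sides
    xl=[c for c in range(236,258)]+[c for c in range(334,344)] if tn!='top0' else list(range(236,258))+list(range(331,335))
    e=edges(t,xl,0,0,lambda c:(218.5+(c-232)*.126+ (2.3)) if tn!='top0' else 221+(c-232)*.126+1.5)
    f=(e[0][0]+e[1][0])/2
    # midline points at both ends -> world at approx height
    P=[]
    for c,sg in ((242,1),(340,-1)):
        z=.07
        for _ in range(4):
            w=onplane(T,(c,np.polyval(f,c)),z); s=(w[:2]-k)@[.126,.992]; z=.07-tl*s
        P.append(w)
    d=P[0]-P[1];yaw=np.degrees(np.arctan2(d[1],d[0]))
    print(tn,"edge slopes",e[0][0][0].round(4),e[0][1],e[1][0][0].round(4),e[1][1],"yaw",round(yaw,2))
    u=d[:2]/np.linalg.norm(d[:2]);v=np.array([u[1],-u[0]])
    mid=P[1][:2]-u*((P[1][:2]-k)@u)
    sl=lambda tilt:(lambda a,b:(b[1]-a[1])/(b[0]-a[0]))(*[proj(S,[*(mid+u*s-v*.011),.07-tilt*s]) for s in (ce-.12,ce+.12)])
    im=cv2.imread(f'pics/{sn}.png');print("  ",sn,end=' ');barinfo(im)
    print("   pred slope at tilt +.069,0,-.037,-.069:",[round(sl(x),4) for x in (.069,0,-.037,-.069)])
E
```

```text
top0 edge slopes 0.1328 26 0.1332 26 yaw 82.43
   scene0 left end col 214.22 top slope -0.0468 right 323 n 103
   pred slope at tilt +.069,0,-.037,-.069: [np.float64(-0.0425), np.float64(-0.0952), np.float64(-0.1236), np.float64(-0.1482)]
t20 edge slopes 0.1303 10 0.1369 28 yaw 83.01
   s20 left end col 204.83 top slope -0.1292 right 314 n 103
   pred slope at tilt +.069,0,-.037,-.069: [np.float64(-0.0491), np.float64(-0.1018), np.float64(-0.1303), np.float64(-0.1549)]
t34 edge slopes 0.1219 11 0.1286 19 yaw 83.27
   s34 left end col 205.75 top slope -0.1079 right 315 n 104
   pred slope at tilt +.069,0,-.037,-.069: [np.float64(-0.052), np.float64(-0.1048), np.float64(-0.1333), np.float64(-0.1579)]
```

```bash
python3 - <<'E'
from h import *
T=ctrl.camera_model("top");S=ctrl.camera_model("scene")
f=lambda x,y,o,k:(o[0]+(x+.5)/k-.5,o[1]+(y+.5)/k-.5)
u=np.array([.126,.992])
a=onplane(T,f(426,209,(225,200),6),.075);kt=sum(onplane(T,f(*p,(225,200),6),.06) for p in [(432,130),(421,209)])/2
print("top: saddle-knife s mm",1000*((a-kt)[:2]@u))
b=onplane(S,f(380,177,(195,180),6),.075);ks=onplane(S,f(381,210,(195,180),6),.06)
print("scene knife near lug from s34c (381,210):",ks,"saddle",b,"s diff",1000*((b-ks)[:2]@u))
im=cv2.imread('pics/s44.png')[180:240,195:325];h=im.astype(int);m=(h[...,2]>120)&(h[...,1]<70)&(h[...,0]<80);y,x=np.nonzero(m)
for r in range(y.min(),y.max()+1): print(r+180,x[y==r].min()+195,x[y==r].max()+195,end='; ')
ctrl.get_state();st()
E
```

```text
top: saddle-knife s mm -1.0117387532240043
scene knife near lug from s34c (381,210): [0.56360884 0.05165211 0.06      ] saddle [0.56267797 0.05212294 0.075     ] s diff 0.34977273260058994
194 255 257; 195 255 258; 196 255 258; 197 255 259; 198 255 259; 199 255 259; 200 255 259; 201 255 259; 202 254 259; 203 254 259; 204 255 259; Traceback (most recent call last):
  File "<stdin>", line 10, in <module>
    return umr_minimum(a, axis, None, out, keepdims, initial, where)
ValueError: zero-size array to reduction operation minimum which has no identity
```

View pics/t44.png

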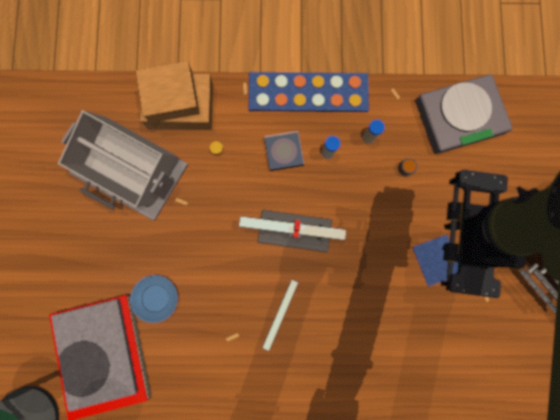

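The saddle is within about 1 mm of the knife centre (top -1.0 mm, scene +0.3 mm). The other objects sit at the same pixels as at the start. I'll wait briefly, check once more, and hand in.

```bash
python3 -m handwheel '[[0,0,0,0,0,0,0.35],[0,0,0,0,0,0,0.35],[0,0,0,0,0,0,0.35],[0,0,0,0,0,0,0.35],[0,0,0,0,0,0,0.35],[0,0,0,0,0,0,0.35]]'; python3 - <<'E'
from h import *
step('45')
a=cv2.imread('pics/s44.png').astype(int)[180:245,195:325];b=cv2.imread('pics/s45.png').astype(int)[180:245,195:325];print("change",abs(a-b).max(),abs(a-b).mean().round(2))
t0=cv2.imread('pics/top0.png').astype(int);t1=cv2.imread('pics/t44.png').astype(int)
for n,(x0,y0,x1,y1) in dict(coins=(205,138,228,158),case=(262,128,306,172),tubes=(318,115,390,160),loupe=(395,155,420,178),tray=(125,270,182,325),bin=(55,105,190,220)).items(): print(n,abs(t0-t1)[y0:y1,x0:x1].mean().round(2))
E
```

```text
time: 35.98
position: [0.517, -0.2041, 0.2519]
tool_rot: [2.355, 2.079, -0.0]
ft_force: [0.7, -0.5, 0.3]
grip_width: 0.324
t 36.02 pos [ 516.9 -204.1  251.9] F [-0.54  0.3   0.12] w 0.324 J [ 0.86  0.14 -0.59  1.61  0.08  1.41  0.14]
left end col 260.2 top slope -0.1072 right 315 n 49
change 46 1.16
coins 7.05
case 6.66
tubes 6.18
loupe 5.79
tray 6.88
bin 6.79
```

```bash
python3 -c "
from bench import ctrl
print(ctrl.close_job())"
```

```text
the job is handed in; nothing more can be done
None
```

I slid the bar along the knife edge until it stayed level by itself, set the red saddle astride it over the knife, withdrew the arm and handed the job in at about 36 s of the 61 s allowed.

- **How it was balanced:** I pushed the bar's ends with the closed fingers, at about 3–5 N along its length and at most about 2 N downward. I let go and looked after nearly every push. At balance its middle is about 8.6 mm to the +y side of the knife.
- **Level:** measured from two cameras before the saddle went on, the tilt was 0.001 rad. The bar's slope in the picture stayed the same to within 0.001 after the saddle was placed and for about 1 s afterwards. I did not repeat the two-camera measurement with the saddle on.
- **Saddle:** its legs are on both sides of the bar. The top camera puts it 1.0 mm to the -y side of the knife centre, and the scene camera 0.3 mm to the +y side. That disagreement is within the 2 mm calibration.
- **Other things on the table:** they are at the same pixels as at the start, with only a uniform brightness change.

**Checks that failed or disagreed:**
- **Fingertips:** they sit about 10 mm behind the reported TCP, not 14 mm ahead as `ctrl.tip_reach` says. My first push therefore passed over the bar without moving it, and I corrected for this afterwards.
- **Balance behaviour:** close to balance the bar's tilt varied smoothly (about -0.037 and +0.014 rad) rather than snapping level. I overshot once each way and nudged it back.
- **Slope reading:** the raw slope suggested about -0.01 rad until I corrected for the bar's slight turn on the stand. It then agreed with the two-camera tilt.

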